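# Slide a loaded parts tray from the riser up onto the bench scale

### The job

Slide the loaded blue parts tray off the riser and up onto the steel pan of the scale: ease its leading end over the small step, let it bear on the pan while its back end is still on the riser, then slide it on until you feel it bear gently on the orange stop bar, square against it, and leave it there wholly on the pan. Do not lift the tray clear or let it catch on the pan's edge, drop onto the pan or be shoved hard; the jars in it must stay standing and the other things on the bench stay where they are.

Things in the scene. Friction and masses are not known exactly. Their poses are not given: they have to be found in the camera images.
- tray: blue plastic stacking tray, 140 (x) by 200 (y) by 45 mm high, walls and floor 4 mm, flat bottom; origin at the middle of its underside, z up; its +y end leads, towards the scale. With its load 0.48 to 0.77 kg, centre of mass 15 to 30 mm behind the middle (to -y). A 28 mm high divider crosses its middle inside; three rings lie flat in front of it, two jars stand behind it
- front_grip (a point): middle of the moulded grip at the tray's leading end, 8 mm below its top; y 103, z 37 mm in the tray's frame. Grip and wall make a bar 14 mm thick (y), 60 mm wide (x), its top level with the rim at 45 mm; the grip is 16 mm high and stands out 10 mm from the wall. Can be pinched from above; held so, the loaded tray pivots in the fingers and its rear end stays down
- back_grip (a point): middle of the rear (-y) grip bar of the tray, 8 mm below its top; y -103 mm, z 37 mm in the tray's frame
- front_left (a point): on the outer face of the tray's leading end wall (y 100 mm), 15 mm in from the corner at -x, 9 mm above the underside: the place that meets the stop bar
- front_right (a point): the same at +x: the place that meets the stop bar
- tail (a point): middle of the bottom edge of the tray's rear end (y -100 mm, z 0 in the tray's frame)
- riser: bench riser that the tray starts on: wooden board 220 (x) by 270 (y) by 16 mm on yellow legs, fixed; origin at the middle of its top surface. Its +y edge faces the scale.
- scale: bench scale, grey housing with a display console on its -x side, fixed on the bench; origin on the bench under the middle of the pan; its y axis points from the riser to the tray stop
- pan: stainless weighing pan, 200 (x) by 250 (y) by 16 mm with square edges; origin at the middle of its top, axes as the scale's. Its edge at y -125 mm faces the riser across an open gap of 5 to 17 mm; its top is 6 to 11 mm higher than the riser's. It sinks about 1 mm for 8 N of load
- stop: adjustable tray stop at the +y end of the pan: two steel ears with threaded rods that hold an orange bar across the pan in front of them. Origin on the pan's top, midway, in the plane of the ears' front (pan y 119 mm), axes as the pan's. The bar's face that the tray meets lies 10 to 20 mm before that plane (pan y 99 to 109 mm): where it is clamped today is not measured and must be felt; parallel to the pan's x
- stop_ears (a point): midway between the ears at pan height. The bar is 140 mm wide (x), 4 mm thick: at each end a pad 30 mm wide, up to 17 mm above the pan, centred at x -55 and +55 mm; between them an open hand gap of 80 mm where it is only 7 mm high. It is firmly clamped and does not give
- jar_a: clear jar with white cap, diameter 38 mm, 58 mm high, about 0.12 kg, loose in the rear half of the tray; origin under its base
- jar_b: amber jar with black cap, same size, beside the other; origin under its base
- ring0: white plastic ring, 30 mm across, 6 mm thick, lying in the front half of the tray; origin under its middle
- ring1: the same
- ring2: the same
- carton: open white carton, 120 mm square, 85 mm high with one flap up to 125 mm, on the bench beyond the scale; origin under its middle
- glue: white bottle with red cap, diameter 44 mm, 110 mm high, on the far side of the bench; origin under it
- cap: black plastic cap, diameter 28 mm, 22 mm high, on the bench beyond the scale; origin under it
- driver: screwdriver lying on the bench near the robot; origin under its middle
Things that resemble listed ones, but are neither listed nor needed, are in the scene too. Leave any brown, pink or yellow look-alike of the tray alone.

How it is judged:
By the outcome, as a careful person would: the job done as asked, in the order asked, and still so for the second after the job is handed in, with the robot touching nothing.
It also fails if it takes over 66 s, if anything falls off the work surface, if the arm or the gripper's body presses on something with over 40 N, if the wrist force passes 120 N, or if a joint passes its speed limit or range.

### The arm

A 7-joint arm with a two-finger parallel gripper is mounted at the origin on the work surface. World frame = base frame: x ahead of the robot, y to its left, z up, the work surface at z = 0. Lengths are in m, angles in rad, forces in N, time in s.
With the tool pointing down it reaches from about 0.425 to 0.925 m from the base axis. Payload 6.8 kg.
Tool frame: the origin (TCP) lies on the front face of the gripper's body, between the roots of the fingers; the fingertips stand 73 mm ahead of it and the grasp point (between the pads) lies 54 mm ahead of it; z points along the fingers, y is the direction in which the jaws open and shut (so a half turn about z gives the same grasp; the last joint's range is limited). The gripper opens to 85 mm and grips with 20 to 120 N. Pads are 22 mm wide; open, the fingers measure 114 mm over their backs; the gripper's body (76 mm by 85 mm) begins 54 mm behind the grasp point. The pads swing forward as they close: fully open they stand 13 mm farther back than shut.
Start: joints at [1.179, 0.477, 0.022, 1.555, -0.011, 1.109, -0.083], TCP at [0.189, -0.648, 0.304] pointing down, gripper open.
Joint ranges: [-2.96, 2.96], [-0.34, 2.1], [-1.41, 1.46], [0.24, 2.44], [-1.37, 4.51], [0.17, 1.92], [-2.96, 2.96]. Speed limits (rad/s): [2.39, 2.39, 3.14, 3.14, 3.14, 3.14, 3.14].

### API

Orientations are given as a unit quaternion [w, x, y, z].
In Python, from station import get_obs, read_camera, hand_in, spot_in, cut_out, spot_point gives the robot as it stands. The module is installed in compiled form; this text tells all that it offers.
- The arm moves only by the tool move_arm, never from a script. Its arguments are lists of equal length, an entry for each row: "gripper": the opening, from 0 (shut) to 1 (fully open); "xyz": the shift along the tool's x, y, z in cm, a list of three; "twist": the turn about the tool's z in rad. A call has 1 to 5 rows; each row is the pose to reach, as a shift and turn from the pose commanded when the call began, along the tool's axes at that moment; what a row does not reach only later rows make up. A row lasts 1/12 s, in which the tool goes at most 41.7 mm and 7.16 degrees, less where a joint would pass 70% of its speed; a pose out of reach is approached as far as the arm can. A call with a gripper value outside its range is refused whole. The fingers move at their own pace and stop on an object; "squeeze" is the grip in N (left out, the last holds). Time passes only in rows, so rows that repeat a pose let the fingers close. It gives the time, the measured TCP pose, the force and the opening at its end, in the units of the state.
- get_obs(): the state, without advancing time (a new reading comes with each control period).
- read_camera(name): name is "side" or "top" or "wrist"; returns a dict with "pixels" (400x640x3 uint8, red, green, blue), "fx", "fy", "cx", "cy" (pixels), "R" (3x3) and "t" (3): a world point X has camera coordinates R X + t. Camera axes: x right, y down, z forward; pixel columns grow to the right and rows downward; lengths in m; the calibration is good to about 2 mm. The wrist camera is an equidistant fisheye: a pixel r from the principal point sees the ray r / f radians off the axis. A picture is of the moment at which its call begins. There is no depth.
- hand_in(): hands the job in, once; it reports no verdict.
Trained networks look in the newest picture that a camera, given by its name, has taken for a name from the list of things; names that differ only in an ending like _2 or _b are one class to them, and where a whole thing is asked for, a point or a joint stands for the part that bears it (a point fixed in the world has none). Each returns a list of dicts, best first, with "p" (0 to 1); they miss things now and then, are a little off and sometimes report something else, mostly with a low value. They report only what shows in the picture. A call takes as long as a camera call. They do not tell look-alikes from the thing itself.
- spot_in(query, camera): "centre" ([x, y, z] in m, in world coordinates, good to about 4 mm: the middle of the surface that is visible of it).
- cut_out(query, camera): "pixels" (400x640 bool, what is visible of it).
- spot_point(query, camera): "centre" ([x, y, z] in m, in world coordinates, good to about 4 mm: a listed point, or the origin of a listed thing).
The state is a dict: "t": time; "q": joint angles; "joint_vel": joint speeds; "joint_torque": joint torques, N m; "eef_pos": TCP position; "tool_rot": TCP orientation; "contact_force": force on the tool from outside, world axes, zero at the start; "torque": the same for the moment, N m; "gripper_width": opening from 0.0 (shut) to 1.0 (fully open).
Only numpy, scipy, OpenCV 4.12 (cv2) and the standard library are available. Lean on these libraries where they do the work, as an engineer would, in place of code of your own. Each camera call takes 0.05 s, during which the arm holds its last target.

## Working session

There is one attempt and no reset: what is moved stays moved. The work goes in short steps, Python scripts to look and compute and a tool call to move; the robot and the scene stay as the last step left them, time stands still between calls to the robot, and variables do not carry over. Pictures are saved under pics/ and viewed, and the job is handed in when it is done.

Besides the shell and the picture viewer there is one more tool, called as name([rows], argument=value, ...), one row to a line, values as JSON. move_arm: Moves the arm, as the interface text tells. Its arguments: {"type":"object","properties":{"gripper":{"type":"array","items":{"type":"number"}},"xyz":{"type":"array","items":{"type":"array","items":{"type":"number"}}},"twist":{"type":"array","items":{"type":"number"}},"squeeze":{"type":"number"}},"required":["gripper","xyz","twist"]}

```bash
mkdir -p pics; ls; cat > h.py <<'E'
import numpy as np, cv2
from station import *
def snap(n,f):
    c=read_camera(n); cv2.imwrite('pics/'+f,c['pixels'][:,:,::-1]); return c
E
python3 - <<'E'
from h import *
for n in ['side','top','wrist']: 
    c=snap(n,n+'0.png'); print(n,c['fx'],c['cx'],c['cy'],np.round(c['R'],3).tolist(),np.round(c['t'],3))
o=get_obs()
for k in o: print(k,np.round(o[k],3))
E
```

```text
pics
side 372.5571863531844 326.2410368227371 198.3496065473127 [[0.981, -0.195, 0.006], [-0.138, -0.716, -0.685], [0.138, 0.671, -0.729]] [-0.524  0.08   1.142]
top 492.2669188733158 325.72462424307497 199.0061013312428 [[0.006, -1.0, -0.01], [-0.999, -0.005, -0.047], [0.047, 0.011, -0.999]] [-0.076  0.527  1.59 ]
wrist 309.70691628693146 316.2407045281399 206.55682279886958 [[0.28, -0.96, -0.001], [-0.921, -0.269, 0.283], [-0.272, -0.078, -0.959]] [-0.673 -0.037  0.38 ]
t 0.15
q [ 1.179  0.478  0.022  1.556 -0.012  1.109 -0.083]
joint_vel [-0.001 -0.003 -0.001 -0.005 -0.     0.002 -0.001]
joint_torque [ 3.0000e-03 -5.9692e+01  1.6100e+00 -2.8149e+01  1.3000e-02  7.0000e-03
  0.0000e+00]
eef_pos [ 0.189 -0.648  0.303]
tool_rot [-0.001  0.99   0.141 -0.   ]
contact_force [-1.094  0.359 -0.242]
torque [-0.037  0.026  0.004]
gripper_width 0.997
```

View pics/side0.png

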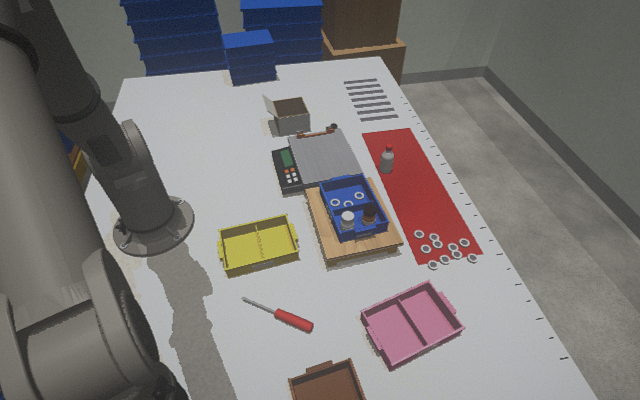

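View pics/top0.png

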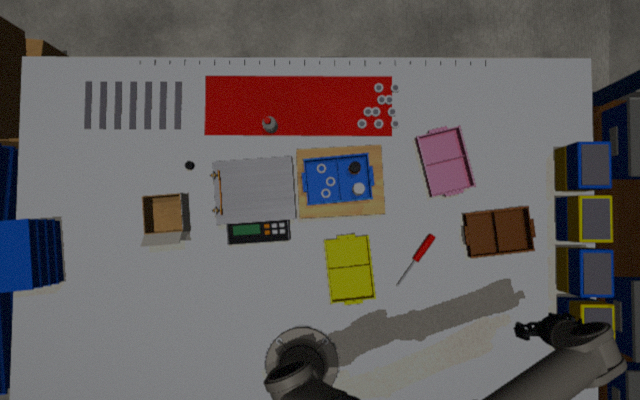

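View pics/wrist0.png

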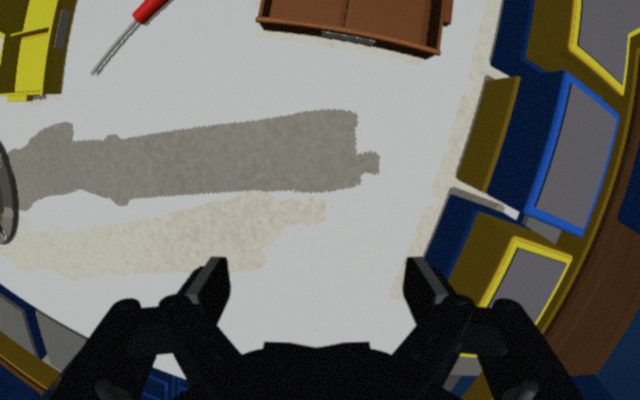

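```bash
python3 - <<'E'
from h import *
for q in ['tray','front_grip','back_grip','front_left','front_right','tail','riser','scale','pan','stop','stop_ears','jar_a','jar_b']:
  for c in ['top','side']:
    try: r=spot_point(q,c)
    except Exception as e: r=[]; print(e)
    print(q,c,[(np.round(d['centre'],3).tolist(),round(d['p'],2)) for d in r[:3]])
E
```

```text
tray top [([0.653, -0.46, 0.002], 0.8), ([0.586, -0.111, 0.057], 0.74), ([0.549, -0.07, 0.063], 0.69)]
tray side [([0.586, -0.113, 0.062], 0.91), ([0.305, -0.153, -0.001], 0.88), ([0.652, -0.455, -0.002], 0.7)]
front_grip top [([0.577, -0.007, 0.097], 0.88), ([0.206, -0.163, 0.038], 0.87), ([0.553, -0.484, 0.038], 0.82)]
front_grip side [([0.202, -0.165, 0.042], 0.78), ([0.553, -0.483, 0.036], 0.61), ([0.577, -0.006, 0.098], 0.58)]
back_grip top [([0.602, -0.214, 0.097], 0.95), ([0.75, -0.434, 0.038], 0.88), ([0.417, -0.524, 0.035], 0.86)]
back_grip side [([0.416, -0.138, 0.041], 0.63), ([0.6, -0.214, 0.094], 0.62)]
front_left top [([0.568, -0.535, 0.01], 0.7), ([0.213, -0.214, 0.008], 0.63), ([0.523, -0.015, 0.072], 0.6)]
front_left side [([0.573, -0.536, 0.009], 0.85), ([0.529, -0.017, 0.07], 0.79), ([0.214, -0.218, 0.007], 0.59)]
front_right top [([0.204, -0.107, 0.014], 0.88), ([0.631, -0.005, 0.07], 0.86), ([0.385, -0.731, 0.01], 0.75)]
front_right side [([0.202, -0.103, 0.007], 0.94), ([0.634, 0.001, 0.067], 0.82), ([0.541, -0.429, 0.008], 0.79)]
tail top [([0.753, -0.433, -0.0
[... 429 characters left out ...]
de [([0.552, 0.153, 0.072], 0.94), ([0.633, -0.002, 0.07], 0.7), ([0.602, -0.215, 0.094], 0.47)]
stop top [([0.547, 0.271, 0.072], 0.67)]
stop side [([0.577, -0.009, 0.096], 0.64), ([0.551, 0.271, 0.073], 0.46), ([0.529, -0.016, 0.071], 0.39)]
stop_ears top [([0.549, 0.27, 0.076], 0.6)]
stop_ears side [([0.545, 0.272, 0.069], 0.51)]
jar_a top [([0.624, -0.163, 0.069], 0.53), ([0.334, -0.361, 0.001], 0.49), ([0.562, -0.174, 0.065], 0.48)]
jar_a side [([0.557, -0.175, 0.068], 0.81), ([0.628, -0.162, 0.063], 0.75)]
jar_b top [([0.624, -0.163, 0.069], 0.53), ([0.334, -0.361, 0.001], 0.49), ([0.562, -0.174, 0.065], 0.48)]
jar_b side [([0.557, -0.175, 0.068], 0.81), ([0.628, -0.162, 0.063], 0.75)]
```

Four same-shaped trays show up. In the top view they are blue (338,180), yellow (350,268), pink (444,160) and brown (498,232). The blue one stands on the wooden riser and holds the jars and rings, so it is the one meant. I'll confirm it and measure the geometry with enlarged crops.

```bash
cat >> h.py <<'E'
def Rq(q):
    from scipy.spatial.transform import Rotation as R
    return R.from_quat([q[1],q[2],q[3],q[0]]).as_matrix()
def shift(target, o=None):
    o=o or get_obs(); return Rq(o['tool_rot']).T@(np.array(target)-o['eef_pos'])*100
def proj(c,X):
    p=c['R']@np.array(X)+c['t']; return c['fx']*p[0]/p[2]+c['cx'], c['fy']*p[1]/p[2]+c['cy']
E
python3 - <<'E'
from h import *
a=cv2.imread('pics/top0.png')[125:260,190:400]; a=cv2.resize(a,None,fx=3.8,fy=3.8,interpolation=cv2.INTER_CUBIC); cv2.imwrite('pics/top0c.png',a)
a=cv2.imread('pics/side0.png')[100:270,255:415]; a=cv2.resize(a,None,fx=3.5,fy=3.5,interpolation=cv2.INTER_CUBIC); cv2.imwrite('pics/side0c.png',a)
print(shift([0.53,0.03,0.30]))
E
```

```text
[ 51.71739247 -55.54171103   0.39173431]
```

View pics/top0c.png

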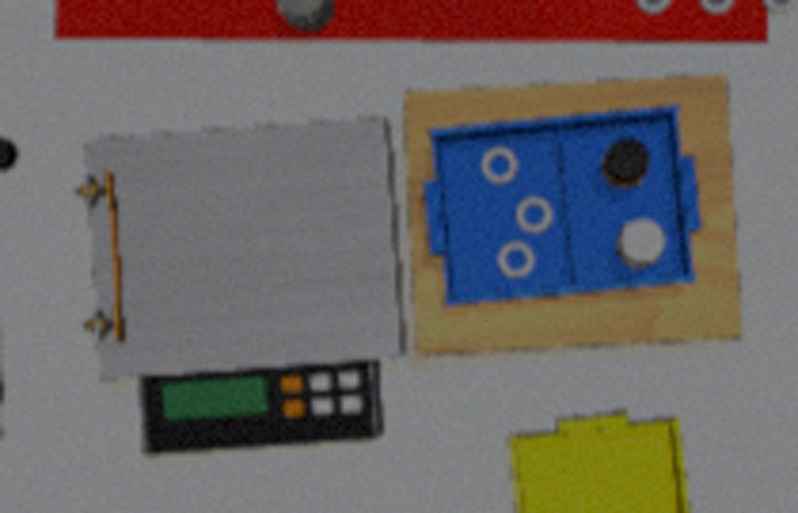

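View pics/side0c.png

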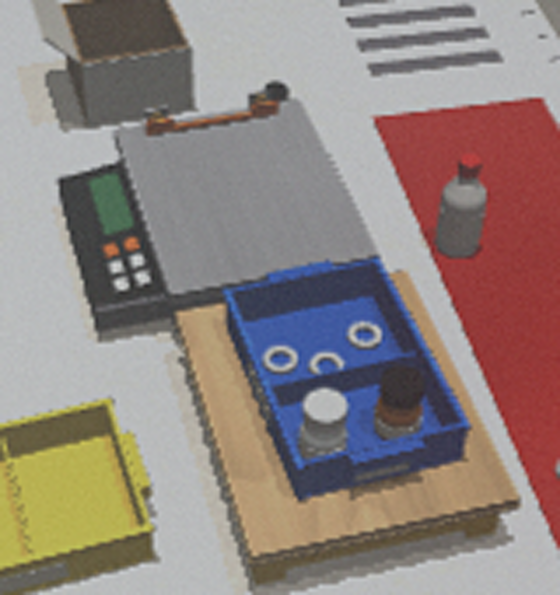

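The crop confirms the blue tray: two jars, three rings, on the riser with its grip towards the scale. I'm moving to hover over the gap for a closer look.

move_arm([
  [2.7, -2.9, 0],
  [5.4, -5.8, 0],
  [8.1, -8.7, 0],
  [10.8, -11.6, 0],
  [13.5, -14.5, 0],
], gripper=[0.5, 0.5, 0.5, 0.5, 0.5], twist=[0.04, 0.08, 0.12, 0.16, 0.187])

```text
t: 1.87
eef_pos: [0.2785, -0.4693, 0.304]
tool_rot: [0.0, 0.999, 0.047, 0.0]
contact_force: [1.4, 0.6, 0.7]
gripper_width: 0.499
```

```bash
python3 - <<'E'
from h import *
print(shift([0.53,0.03,0.30]))
E
```

```text
[ 29.74516909 -47.33390679   0.39229982]
```

move_arm([
  [2.2, -3.5, 0],
  [4.4, -7, 0],
  [6.6, -10.5, 0],
  [8.8, -14, 0],
  [11, -17.5, 0],
], gripper=[0.5, 0.5, 0.5, 0.5, 0.5], twist=[0, 0, 0, 0, 0])

```text
t: 2.28
eef_pos: [0.3711, -0.2844, 0.3043]
tool_rot: [0.0, 0.999, 0.048, 0.0]
contact_force: [1.3, -0.2, -0.2]
gripper_width: 0.5
```

move_arm([
  [2.2, -3.5, 0],
  [4.4, -7, 0],
  [6.6, -10.5, 0],
  [8.8, -14, 0],
  [11, -17.5, 0],
], gripper=[0.5, 0.5, 0.5, 0.5, 0.5], twist=[0, 0, 0, 0, 0])

```text
t: 2.7
eef_pos: [0.4637, -0.0995, 0.3044]
tool_rot: [0.0, 0.999, 0.048, 0.0]
contact_force: [-0.5, -0.8, 0.8]
gripper_width: 0.5
```

```bash
python3 - <<'E'
from h import *
print(shift([0.53,0.03,0.30]))
E
```

```text
[  7.8475381  -12.25500082   0.43671167]
```

move_arm([
  [2.2, -3.0, 0],
  [4.4, -6, 0],
  [6.6, -9, 0],
  [8, -12, 0],
  [8, -12, 0],
], gripper=[0.5, 0.5, 0.5, 0.5, 0.5], twist=[0, 0, 0, 0, 0])

```text
t: 3.12
eef_pos: [0.5329, 0.0336, 0.3045]
tool_rot: [-0.002, 0.999, 0.053, 0.001]
contact_force: [0.6, 0.3, 1.2]
gripper_width: 0.5
```

```bash
python3 - <<'E'
from h import *
c=snap('wrist','w1.png'); print(np.round(-c['R'].T@c['t'],3), np.round(c['R'],3).tolist())
for q in ['tray','front_grip','back_grip','front_left','front_right','riser','scale','pan','stop','stop_ears']:
  for c in ['wrist']:
    r=spot_point(q,c)
    print(q,c,[(np.round(d['centre'],4).tolist(),round(d['p'],2)) for d in r[:3]])
E
```

```text
[0.604 0.042 0.375] [[0.106, -0.994, -0.004], [-0.954, -0.103, 0.28], [-0.279, -0.026, -0.96]]
tray wrist [([0.4269, -0.63, -0.0039], 0.95), ([0.3088, -0.1481, 0.0001], 0.67), ([0.5918, -0.1119, 0.0576], 0.66)]
front_grip wrist [([0.5538, -0.4803, 0.0367], 0.75), ([0.5935, -0.1097, 0.0563], 0.51)]
back_grip wrist [([0.7544, -0.433, 0.0332], 0.92), ([0.5972, -0.2128, 0.0928], 0.87), ([0.4151, -0.5194, 0.0409], 0.56)]
front_left wrist [([0.5698, -0.5357, 0.0097], 0.72), ([0.5228, -0.0173, 0.0694], 0.71)]
front_right wrist [([0.3887, -0.7333, 0.0058], 0.91), ([0.6316, -0.0019, 0.0706], 0.82), ([0.5435, -0.4279, 0.0089], 0.62)]
riser wrist [([0.3341, -0.3574, -0.0047], 0.49)]
scale wrist [([0.5536, 0.1567, -0.0022], 0.68)]
pan wrist [([0.553, 0.1544, 0.0693], 0.93)]
stop wrist [([0.5442, 0.2734, 0.0652], 0.6)]
stop_ears wrist [([0.5426, 0.2647, 0.0736], 0.78)]
```

View pics/w1.png

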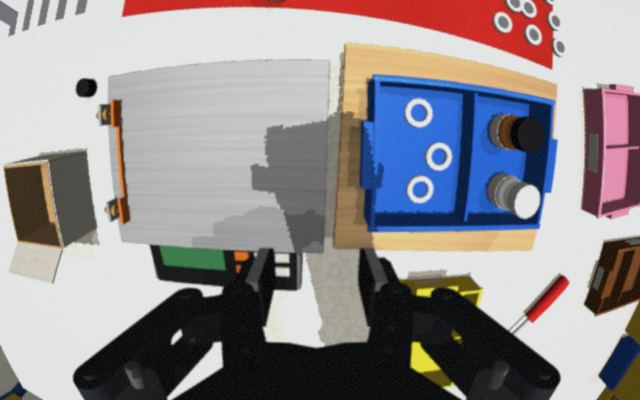

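```bash
cat >> h.py <<'E'
def fproj(c,X):
    X=np.asarray(X,float); p=X@np.array(c['R']).T+c['t']
    r=np.hypot(p[...,0],p[...,1]); th=np.arctan2(r,p[...,2]); s=th/np.maximum(r,1e-9)
    return c['fx']*s*p[...,0]+c['cx'], c['fy']*s*p[...,1]+c['cy']
def ortho(c,z,x0,x1,y0,y1,ppm,fn):
    # image: right=+y, up=+x... col=(y-y0)*ppm,row=(x1-x)*ppm
    w=int((y1-y0)*ppm);h=int((x1-x0)*ppm)
    jj,ii=np.meshgrid(np.arange(w),np.arange(h))
    X=np.stack([x1-ii/ppm,y0+jj/ppm,np.full(jj.shape,z)],-1)
    u,v=fproj(c,X)
    im=cv2.remap(c['pixels'][:,:,::-1].copy(),u.astype('f4'),v.astype('f4'),cv2.INTER_CUBIC)
    if fn: cv2.imwrite('pics/'+fn,im)
    return im
E
python3 - <<'E'
from h import *
c=read_camera('wrist')
import pickle; pickle.dump(c,open('c1.pkl','wb'))
ortho(c,0.071,0.41,0.71,-0.27,0.30,1400,'o_pan.png')
ortho(c,0.106,0.45,0.71,-0.27,0.05,2400,'o_rim.png')
print(get_obs()['eef_pos'],get_obs()['tool_rot'])
E
```

```text
[0.53111737 0.02531501 0.3039605 ] [6.34803686e-05 9.98849082e-01 4.79635698e-02 5.80915879e-05]
```

View pics/o_pan.png

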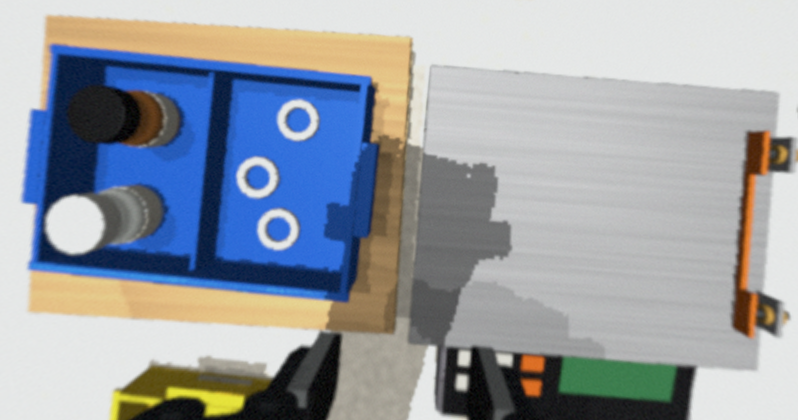

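View pics/o_rim.png

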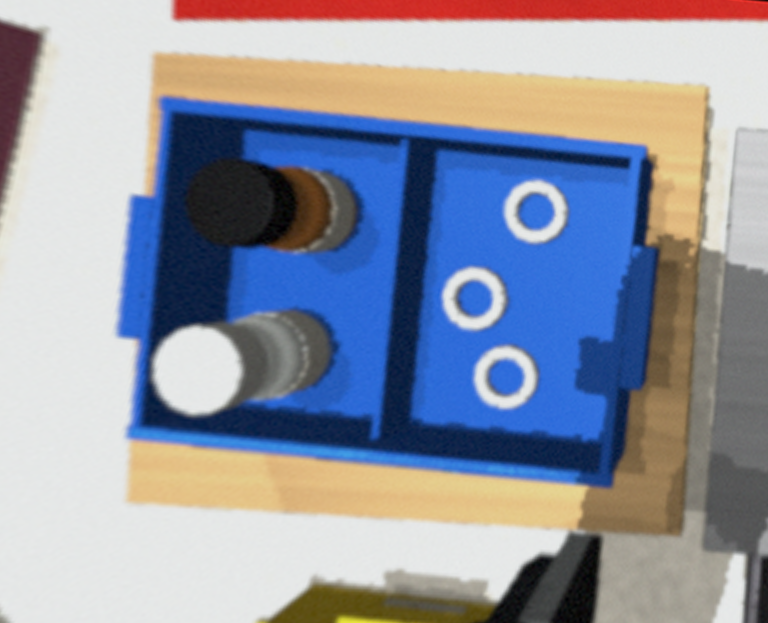

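The rectified views give these measurements:
- **Tray:** yaw about 6.0°, front grip about (0.578, -0.007). In the rim view its corners are (162,98), (648,147), (611,486), (129,437).
- **Pan:** yaw about 4.3°, centre about (0.554, 0.153).
- **Offset and gap:** the tray sits about 14 mm to the pan's +x, and the gap is about 12 mm.

Next I move over the front grip.

```bash
python3 - <<'E'
from h import *
print(shift([0.5775,-0.007,0.20]))
E
```

```text
[ 4.30614717  3.65967921 10.39700838]
```

move_arm([
  [1.5, 1.2, 3],
  [3, 2.4, 6],
  [4.3, 3.6, 9],
  [4.3, 3.6, 10.4],
  [4.3, 3.6, 10.4],
], gripper=[0.5, 0.5, 0.5, 0.5, 0.5], twist=[0, -0.009, -0.009, -0.009, -0.009])

```text
t: 4.13
eef_pos: [0.5758, -0.0072, 0.196]
tool_rot: [-0.0, 0.999, 0.052, -0.003]
contact_force: [-1.4, 0.1, 0.3]
gripper_width: 0.499
```

```bash
python3 - <<'E'
from h import *
c=snap('wrist','w2.png');o=get_obs(); print(o['eef_pos'],o['tool_rot'],o['contact_force'])
for q in ['front_grip','back_grip','front_left','front_right']:
    r=spot_point(q,'wrist')
    print(q,[(np.round(d['centre'],4).tolist(),round(d['p'],2)) for d in r[:3]])
print(shift([0.5775,-0.007,0.153]))
E
```

```text
[ 0.57648622 -0.00620894  0.19824137] [-1.86797843e-04  9.98613574e-01  5.26020038e-02 -1.98089753e-03] [-0.18388148 -0.04222501 -0.55489844]
front_grip [([0.579, -0.0083, 0.0971], 0.73), ([0.6293, -0.0043, 0.074], 0.68)]
back_grip [([0.5979, -0.2156, 0.0919], 0.78), ([0.4157, -0.5196, 0.0406], 0.61), ([0.5486, 0.1523, 0.0697], 0.35)]
front_left [([0.5263, -0.0185, 0.0667], 0.97)]
front_right [([0.6325, -0.006, 0.0725], 0.74), ([0.5449, -0.433, 0.0088], 0.74)]
[-0.09399868  0.16442958  4.8682594 ]
```

View pics/w2.png

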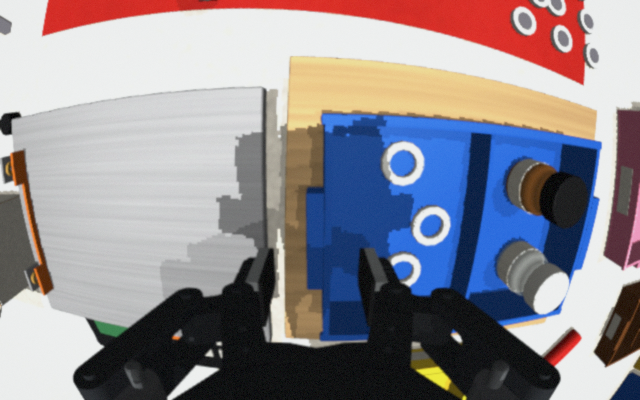

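The grip bar (cols 306–330) lies midway between the fingers (265 and 372). Descending to the grip.

move_arm([
  [0, 0.1, 1.5],
  [0, 0.2, 3],
  [0, 0.2, 4.5],
  [0, 0.2, 4.5],
], gripper=[0.5, 0.5, 0.5, 0.5], twist=[0, 0, 0, 0])

```text
t: 4.72
eef_pos: [0.5766, -0.0078, 0.1539]
tool_rot: [0.0, 0.999, 0.053, -0.001]
contact_force: [-1.1, 1.0, 0.4]
gripper_width: 0.496
```

move_arm([
  [0, 0, 0],
  [0, 0, 0],
  [0, 0, 0],
  [0, 0, 0],
  [0, 0, 0],
], gripper=[0.3, 0.2, 0.05, 0.05, 0.05], twist=[0, 0, 0, 0, 0], squeeze=30)

```text
t: 5.13
eef_pos: [0.5786, -0.0078, 0.1566]
tool_rot: [0.0, 0.999, 0.053, 0.001]
contact_force: [-0.8, -0.1, 6.0]
gripper_width: 0.159
```

```bash
python3 - <<'E'
from h import *
c=snap('wrist','w3.png');o=get_obs(); print(o['eef_pos'],o['tool_rot'],o['contact_force'],o['torque'],o['gripper_width'])
E
```

```text
[ 0.57855646 -0.0077845   0.15659945] [1.00901847e-04 9.98608209e-01 5.27264915e-02 1.24598166e-03] [-1.9803115  -0.15893408  7.14343179] [-0.10613426  0.27674022 -0.18838454] 0.1551076617014849
```

View pics/w3.png

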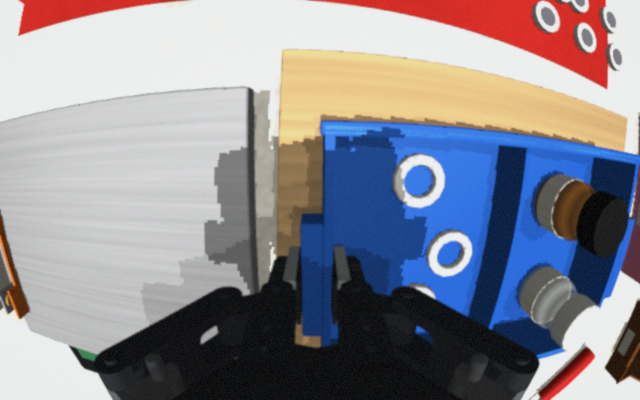

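Grip holds (opening 13 mm). The +7 N comes from the pads swinging down as they close. Now I lift the nose gently, with the tail staying down.

move_arm([
  [0, 0, -0.4],
  [0, 0, -0.8],
  [0, 0, -1.2],
  [0, 0, -1.6],
  [0, 0, -2.0],
], gripper=[0.05, 0.05, 0.05, 0.05, 0.05], twist=[0, 0, 0, 0, 0], squeeze=35)

```text
t: 5.6
eef_pos: [0.5771, -0.0076, 0.1748]
tool_rot: [-0.0, 0.999, 0.053, -0.001]
contact_force: [0.3, 0.0, -7.7]
gripper_width: 0.157
```

```bash
python3 - <<'E'
from h import *
c=snap('wrist','w4.png');snap('side','s4.png');o=get_obs(); print(o['eef_pos'],o['tool_rot'],o['contact_force'],o['torque'],o['gripper_width'])
a=cv2.imread('pics/side0.png')
a=cv2.imread('pics/s4.png')[100:270,255:415]; a=cv2.resize(a,None,fx=3.5,fy=3.5,interpolation=cv2.INTER_CUBIC); cv2.imwrite('pics/s4c.png',a)
E
```

```text
[ 0.57778573 -0.00766976  0.17538973] [-1.26499088e-04  9.98598607e-01  5.29220193e-02  2.56314747e-04] [ 0.62346574 -1.04656698 -6.54923904] [ 0.72380743 -0.02840938  0.03717546] 0.15444569319238838
```

View pics/w4.png

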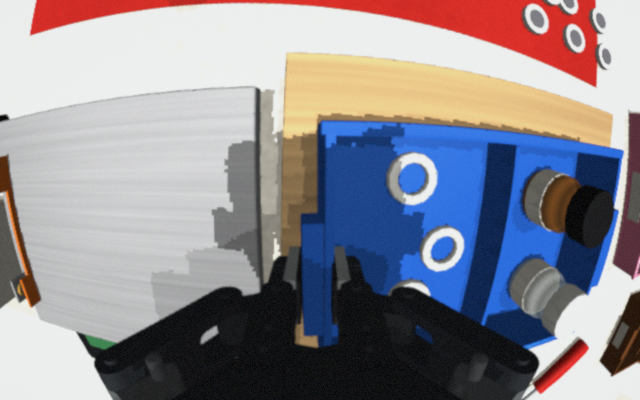

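View pics/s4c.png

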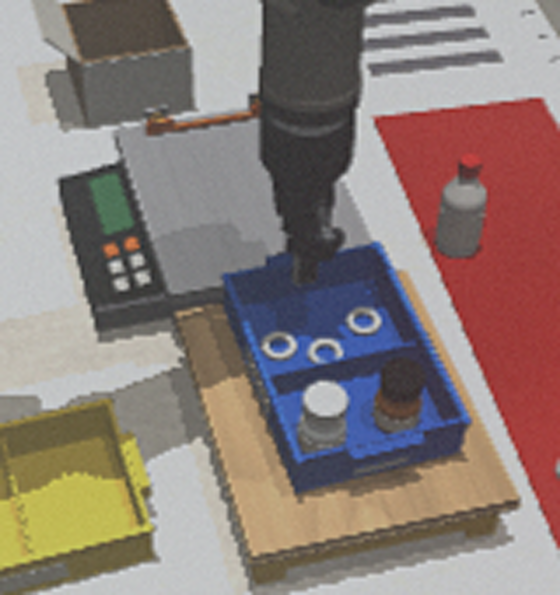

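```bash
python3 - <<'E'
from h import *
for q in ['back_grip','tail','front_grip']:
  for c in ['side','top']:
    r=spot_point(q,c); print(q,c,[(np.round(d['centre'],4).tolist(),round(d['p'],2)) for d in r[:3]])
A=[]
for f in ['side0','s4']:
    a=cv2.imread(f'pics/{f}.png')[195:250,320:395]; A.append(cv2.resize(a,None,fx=5,fy=5,interpolation=cv2.INTER_CUBIC))
cv2.imwrite('pics/cmp4.png',np.vstack(A))
o=get_obs(); print(o['contact_force'],o['torque'],o['eef_pos'])
E
```

```text
back_grip side [([0.5991, -0.2128, 0.1014], 0.94), ([0.7537, -0.4295, 0.0356], 0.87), ([0.4162, -0.5292, 0.0374], 0.67)]
back_grip top [([0.602, -0.2142, 0.0967], 0.95), ([0.7502, -0.4345, 0.0381], 0.88), ([0.4169, -0.5242, 0.0353], 0.86)]
tail side [([0.5966, -0.2074, 0.0702], 0.98), ([0.4025, -0.1387, 0.002], 0.89), ([0.7528, -0.4344, 0.0034], 0.87)]
tail top [([0.7534, -0.4326, -0.0003], 0.9), ([0.4078, -0.1452, 0.0006], 0.73), ([0.417, -0.525, 0.0013], 0.57)]
front_grip side [([0.2051, -0.1658, 0.0424], 0.98), ([0.5745, -0.0087, 0.1148], 0.93), ([0.5531, -0.4802, 0.0378], 0.71)]
front_grip top [([0.5767, -0.0074, 0.0966], 0.88), ([0.2056, -0.1628, 0.0382], 0.87), ([0.5531, -0.4838, 0.0384], 0.82)]
[ 0.15995669  0.29966752 -8.01886508] [0.83616123 0.12639191 0.04073049] [ 0.57748987 -0.00789016  0.17461957]
```

View pics/cmp4.png

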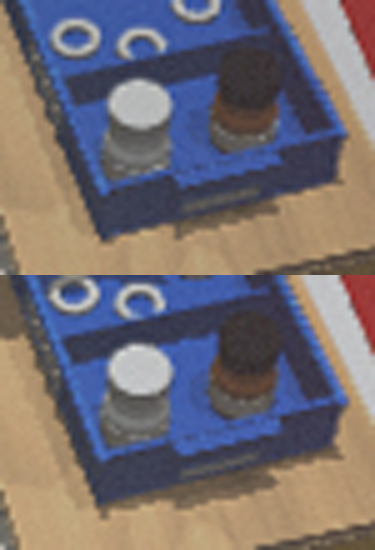

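The tail has risen too: 35 N holds the tray too rigidly, and the wrist is carrying about 7.5 N. I'm lowering softly right away and loosening the pinch so it can pivot.

move_arm([
  [0, 0, 0.3],
  [0, 0, 0.6],
  [0, 0, 0.9],
  [0, 0, 1.2],
  [0, 0, 1.2],
], gripper=[0.05, 0.05, 0.05, 0.05, 0.05], twist=[0, 0, 0, 0, 0])

```text
t: 6.42
eef_pos: [0.5777, -0.0074, 0.1625]
tool_rot: [-0.0, 0.999, 0.053, -0.0]
contact_force: [-0.4, 1.8, -3.1]
gripper_width: 0.158
```

```bash
python3 - <<'E'
from h import *
o=get_obs(); print(o['contact_force'],o['torque'],o['eef_pos'])
E
```

```text
[-0.37903863  1.79289993 -3.08287416] [0.65694261 0.04819204 0.06198268] [ 0.57773268 -0.00738832  0.16253875]
```

move_arm([
  [0, 0, 0.2],
  [0, 0, 0.3],
  [0, 0, 0.3],
  [0, 0, 0.3],
], gripper=[0.05, 0.05, 0.05, 0.05], twist=[0, 0, 0, 0], squeeze=20)

```text
t: 6.75
eef_pos: [0.578, -0.0074, 0.1603]
tool_rot: [-0.0, 0.999, 0.053, 0.0]
contact_force: [0.5, 3.6, -2.0]
gripper_width: 0.152
```

move_arm([
  [0, 0, -0.2],
  [0, 0, -0.4],
  [0, 0, -0.4],
], gripper=[0.05, 0.05, 0.05], twist=[0, 0, 0], squeeze=20)

```text
t: 7.0
eef_pos: [0.5778, -0.0083, 0.1643]
tool_rot: [0.0, 0.999, 0.053, 0.0]
contact_force: [-0.3, 2.3, -3.4]
gripper_width: 0.155
```

```bash
python3 - <<'E'
from h import *
for i in range(3):
  read_camera('side'); o=get_obs(); print(o['contact_force'],o['torque'],o['eef_pos'],o['gripper_width'])
snap('side','s5.png')
for q in ['back_grip','tail','front_grip']:
    r=spot_point(q,'side'); print(q,[(np.round(d['centre'],4).tolist(),round(d['p'],2)) for d in r[:3]])
A=[]
for f in ['side0','s5']:
    a=cv2.imread(f'pics/{f}.png')[165:250,310:395]; A.append(cv2.resize(a,None,fx=4,fy=4,interpolation=cv2.INTER_CUBIC))
cv2.imwrite('pics/cmp5.png',np.hstack(A))
E
```

```text
[ 0.6715873   1.27728211 -4.54678644] [ 0.65294184 -0.09634208  0.04521652] [ 0.57775296 -0.00828198  0.16407236] 0.15553208018288045
[ 1.06207174  1.11979126 -3.97463627] [ 0.68812281 -0.09317069  0.12813566] [ 0.57768209 -0.00828429  0.16392828] 0.15387994944172464
[ 0.38399559  2.19288957 -4.47443773] [ 0.57821948 -0.07462792  0.0736097 ] [ 0.57767888 -0.00825935  0.16386547] 0.15439427006992915
back_grip [([0.4142, -0.5259, 0.0365], 0.9), ([0.7526, -0.4288, 0.0365], 0.85), ([0.5993, -0.2148, 0.096], 0.81)]
tail [([0.5947, -0.2062, 0.0623], 0.92), ([0.7516, -0.4361, 0.0029], 0.91), ([0.4187, -0.5272, 0.0025], 0.91)]
front_grip [([0.2041, -0.1646, 0.0427], 0.71), ([0.5525, -0.4837, 0.0329], 0.63), ([0.5772, -0.0075, 0.1022], 0.57)]
```

View pics/cmp5.png

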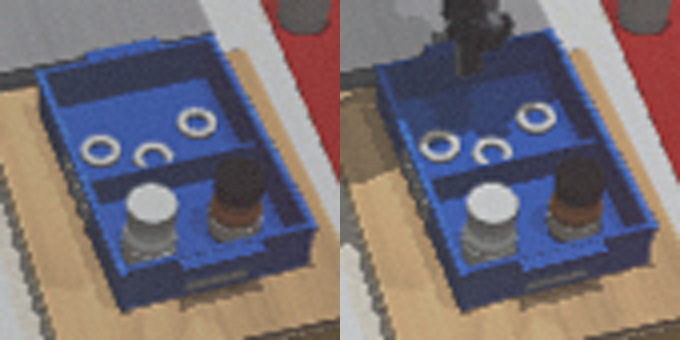

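The tail is back on the riser (tail z 0.062) and carries part of the load (wrist 4.4 N of about 7.3 N). I'll keep lifting at 20 N in small steps.

move_arm([
  [0, 0, -0.15],
  [0, 0, -0.3],
  [0, 0, -0.4],
  [0, 0, -0.4],
], gripper=[0.05, 0.05, 0.05, 0.05], twist=[0, 0, 0, 0], squeeze=20)

```text
t: 7.68
eef_pos: [0.5775, -0.0082, 0.1679]
tool_rot: [0.0, 0.999, 0.053, -0.0]
contact_force: [-0.5, -0.8, -6.4]
gripper_width: 0.154
```

move_arm([
  [0, 0, -0.15],
  [0, 0, -0.3],
  [0, 0, -0.4],
  [0, 0, -0.4],
], gripper=[0.05, 0.05, 0.05, 0.05], twist=[0, 0, 0, 0], squeeze=20)

```text
t: 8.02
eef_pos: [0.5776, -0.0077, 0.172]
tool_rot: [-0.0, 0.999, 0.053, -0.0]
contact_force: [0.3, 0.0, -6.5]
gripper_width: 0.155
```

```bash
python3 - <<'E'
from h import *
for i in range(3):
  read_camera('side'); o=get_obs(); print(o['contact_force'],o['torque'],o['eef_pos'],o['gripper_width'])
snap('side','s6.png');snap('wrist','w6.png')
for q in ['back_grip','tail','front_grip','front_left','front_right']:
    r=spot_point(q,'side'); print(q,[(np.round(d['centre'],4).tolist(),round(d['p'],2)) for d in r[:3]])
A=[]
for f in ['s5','s6']:
    a=cv2.imread(f'pics/{f}.png')[165:250,310:395]; A.append(cv2.resize(a,None,fx=4,fy=4,interpolation=cv2.INTER_CUBIC))
cv2.imwrite('pics/cmp6.png',np.hstack(A))
E
```

```text
[-0.6878379  -0.40539838 -7.18882259] [ 0.88973741 -0.00855109  0.02372464] [ 0.57762489 -0.00771221  0.17194748] 0.1543833238536257
[ 0.69172793  0.79039178 -7.12925667] [ 0.88158597  0.0840018  -0.04996986] [ 0.57756393 -0.00777579  0.17183709] 0.15018929029680916
[-0.50118776  0.20824719 -6.2291974 ] [0.88238292 0.04343438 0.00906057] [ 0.57756665 -0.00777605  0.17180345] 0.15370879752038333
back_grip [([0.7549, -0.4317, 0.0386], 0.89), ([0.4138, -0.526, 0.0347], 0.8), ([0.4127, -0.1406, 0.0374], 0.64)]
tail [([0.5944, -0.2051, 0.0612], 0.97), ([0.7511, -0.432, 0.0019], 0.97), ([0.4048, -0.1447, -0.0011], 0.94)]
front_grip [([0.5531, -0.4817, 0.035], 0.72), ([0.5763, -0.0108, 0.112], 0.68)]
front_left [([0.2142, -0.2154, 0.0078], 0.84), ([0.5287, -0.0129, 0.0869], 0.71), ([0.5738, -0.5342, 0.0119], 0.67)]
front_right [([0.2052, -0.1071, 0.0068], 0.96), ([0.5421, -0.4278, 0.0087], 0.91), ([0.6309, 0.0041, 0.0835], 0.74)]
```

View pics/cmp6.png

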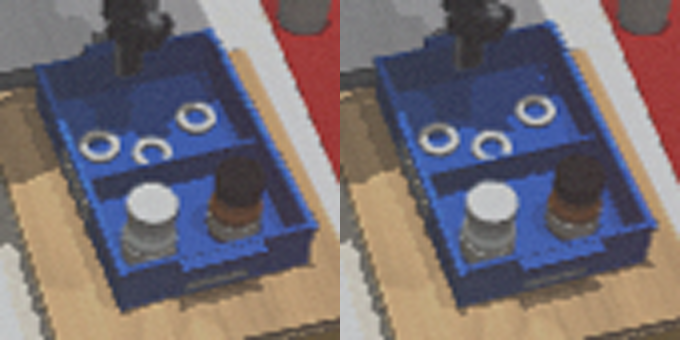

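View pics/w6.png

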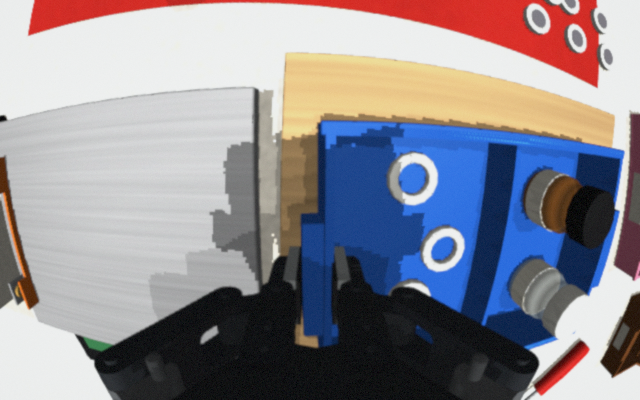

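```bash
python3 - <<'E'
from h import *
F=[];T=[]
for i in range(6):
  read_camera('side'); o=get_obs(); F.append(o['contact_force']);T.append(o['torque'])
print(np.mean(F,0),np.mean(T,0),o['eef_pos'])
A=[]
for f in ['side0','s4','s5','s6']:
    a=cv2.imread(f'pics/{f}.png')[218:248,330:395]; A.append(cv2.resize(a,None,fx=6,fy=6,interpolation=cv2.INTER_CUBIC))
cv2.imwrite('pics/cmp7.png',np.vstack([np.hstack(A[:2]),np.hstack(A[2:])]))
E
```

```text
[ 0.28469843  0.13779383 -7.22563872] [0.85949036 0.06968153 0.01362592] [ 0.57768178 -0.00788296  0.17189683]
```

View pics/cmp7.png

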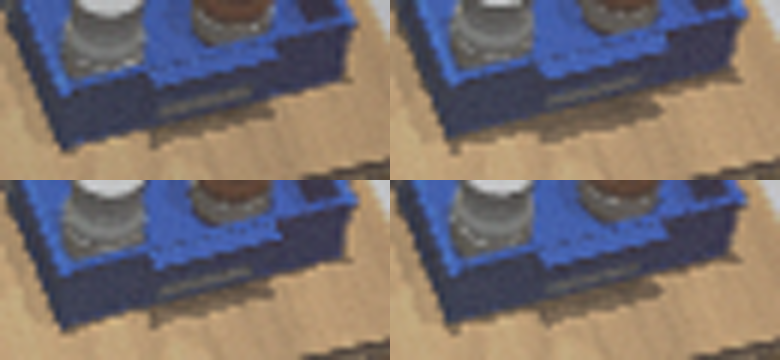

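Bottom right panel: the tail is still a few mm off the wood (shadow gap at 735,255), so the pinch isn't letting it pivot. I'll set the nose down, release, and take a shallower pinch at minimum force from the start.

move_arm([
  [0, 0, 0.25],
  [0, 0, 0.5],
  [0, 0, 0.8],
  [0, 0, 1.1],
  [0, 0, 1.1],
], gripper=[0.05, 0.05, 0.05, 0.05, 0.05], twist=[0, 0, 0, 0, 0])

```text
t: 9.23
eef_pos: [0.5778, -0.0072, 0.1607]
tool_rot: [-0.0, 0.999, 0.053, 0.0]
contact_force: [-0.3, 2.0, -1.7]
gripper_width: 0.157
```

move_arm([
  [0, 0, 0.2],
  [0, 0, 0.4],
  [0, 0, 0.5],
  [0, 0, 0.5],
], gripper=[0.05, 0.05, 0.05, 0.05], twist=[0, 0, 0, 0])

```text
t: 9.57
eef_pos: [0.5781, -0.0071, 0.1567]
tool_rot: [-0.0, 0.999, 0.053, 0.001]
contact_force: [-2.1, 3.9, 4.7]
gripper_width: 0.158
```

```bash
python3 - <<'E'
from h import *
F=[];T=[]
for i in range(2):
  snap('side','s8.png'); o=get_obs(); F.append(o['contact_force']);T.append(o['torque'])
print(np.mean(F,0),np.mean(T,0),o['eef_pos'])
for q in ['tail','front_grip','front_left','front_right']:
    r=spot_point(q,'side'); print(q,[(np.round(d['centre'],4).tolist(),round(d['p'],2)) for d in r[:3]])
E
```

```text
[-2.18132661  4.94970374  3.62732014] [ 0.7040863   0.38115198 -0.04623163] [ 0.57808944 -0.00705582  0.15674839]
tail [([0.4161, -0.5299, 0.0043], 0.97), ([0.4047, -0.1403, 0.0013], 0.73), ([0.751, -0.4335, 0.0029], 0.7)]
front_grip [([0.2056, -0.1638, 0.0387], 0.96), ([0.5543, -0.4866, 0.0341], 0.93), ([0.5751, -0.0081, 0.0955], 0.89)]
front_left [([0.215, -0.2176, 0.007], 0.87), ([0.5263, -0.0142, 0.0707], 0.81), ([0.5732, -0.5323, 0.0089], 0.58)]
front_right [([0.5419, -0.4277, 0.0067], 0.8), ([0.1997, -0.1079, 0.0074], 0.75), ([0.6326, 0.0005, 0.0691], 0.74)]
```

move_arm([
  [0, 0, 0],
  [0, 0, 0],
  [0, 0, -0.6],
  [0, 0, -1.1],
], gripper=[0.2, 0.25, 0.25, 0.25], twist=[0, 0, 0, 0], squeeze=20)

```text
t: 10.2
eef_pos: [0.5777, -0.0087, 0.1673]
tool_rot: [0.0, 0.999, 0.052, -0.0]
contact_force: [0.6, -0.4, 0.3]
gripper_width: 0.247
```

```bash
python3 - <<'E'
from h import *
snap('wrist','w9.png'); o=get_obs()
print(o['contact_force'],o['eef_pos'],o['gripper_width'])
E
```

```text
[ 0.61401397 -0.68822718  0.84712568] [ 0.57842723 -0.00847033  0.16847619] 0.2517397812774304
```

View pics/w9.png

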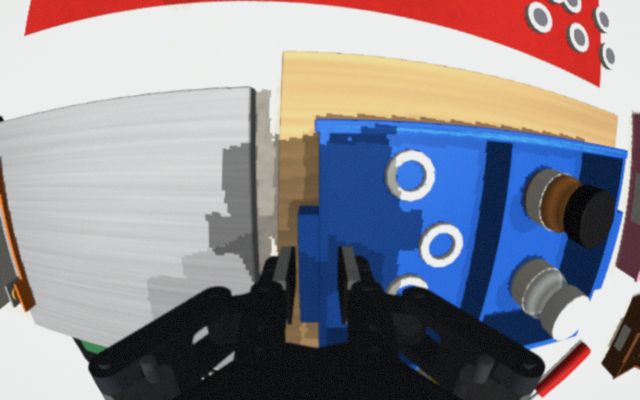

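move_arm([
  [0, -0.15, 0],
  [0, -0.15, 0],
  [0, -0.15, 0],
  [0, -0.15, 0],
  [0, -0.15, 0],
], gripper=[0.25, 0.2, 0.12, 0.12, 0.12], twist=[0, 0, 0, 0, 0], squeeze=20)

```text
t: 10.67
eef_pos: [0.5777, -0.0067, 0.1672]
tool_rot: [0.0, 0.999, 0.053, 0.0]
contact_force: [-1.6, -1.3, 4.9]
gripper_width: 0.159
```

move_arm([
  [0, 0, -0.2],
  [0, 0, -0.4],
  [0, 0, -0.6],
  [0, 0, -0.6],
], gripper=[0.12, 0.12, 0.12, 0.12], twist=[0, 0, 0, 0], squeeze=20)

```text
t: 11.0
eef_pos: [0.5771, -0.0065, 0.1726]
tool_rot: [-0.0, 0.999, 0.053, -0.0]
contact_force: [0.5, -1.7, -4.6]
gripper_width: 0.152
```

```bash
cat >>h.py <<'E'
def ft(n=2):
    F=[];T=[]
    for i in range(n):
        read_camera('side'); o=get_obs(); F.append(o['contact_force']);T.append(o['torque'])
    print('F',np.mean(F,0).round(2),'T',np.mean(T,0).round(2),o['eef_pos'].round(4) if hasattr(o['eef_pos'],'round') else o['eef_pos'],o['gripper_width'])
def pts(qs,cam):
    for q in qs:
        r=spot_point(q,cam); print(q,cam,[(np.round(d['centre'],4).tolist(),round(d['p'],2)) for d in r[:4] if 0.49<d['centre'][0]<0.68 and -0.3<d['centre'][1]<0.32])
E
python3 - <<'E'
from h import *
ft(3)
pts(['tail','front_grip','back_grip','front_left','front_right'],'side')
E
```

```text
F [ 0.33 -1.63 -5.22] T [ 0.04  0.01 -0.  ] [ 0.5771 -0.0065  0.1725] 0.15963908414631586
tail side [([0.5988, -0.2086, 0.063], 0.62)]
front_grip side [([0.5778, -0.0051, 0.0988], 0.79)]
back_grip side [([0.5992, -0.2104, 0.0985], 0.8)]
front_left side [([0.5285, -0.0132, 0.0775], 0.65), ([0.5764, -0.0069, 0.1037], 0.18)]
front_right side [([0.63, 0.0014, 0.0772], 0.91), ([0.5273, -0.0172, 0.0741], 0.43)]
```

Far less moment now (0.04 N·m), so it should pivot. Continuing the lift.

move_arm([
  [0, 0, -0.2],
  [0, 0, -0.4],
  [0, 0, -0.5],
  [0, 0, -0.5],
], gripper=[0.12, 0.12, 0.12, 0.12], twist=[0, 0, 0, 0], squeeze=20)

```text
t: 11.73
eef_pos: [0.5776, -0.0062, 0.1783]
tool_rot: [-0.0, 0.999, 0.053, 0.0]
contact_force: [-0.1, -0.8, -4.0]
gripper_width: 0.156
```

```bash
python3 - <<'E'
from h import *
ft(3); snap('side','s10.png')
pts(['tail','front_grip','back_grip','front_left','front_right'],'side')
a=cv2.imread('pics/s10.png')[165:250,310:395]; cv2.imwrite('pics/s10c.png',cv2.resize(a,None,fx=7,fy=7,interpolation=cv2.INTER_CUBIC))
E
```

```text
F [ 0.09 -1.14 -4.81] T [ 0.21  0.04 -0.02] [ 0.5776 -0.0062  0.178 ] 0.15753742921254257
tail side [([0.5933, -0.2061, 0.0643], 0.76)]
front_grip side []
back_grip side [([0.5976, -0.207, 0.0972], 0.92)]
front_left side [([0.5249, -0.0116, 0.0811], 0.92)]
front_right side [([0.6315, 0.0006, 0.0802], 0.93), ([0.5475, 0.2713, 0.071], 0.17)]
```

View pics/s10c.png

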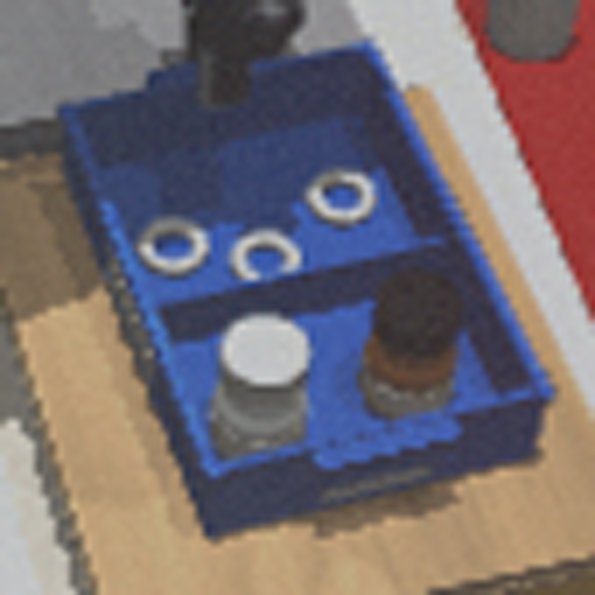

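The tail stays down (rear corners at (210,535) and (545,450) meet the wood), with the nose bottom at about 0.072. Raising 6 mm more.

move_arm([
  [0, 0, -0.2],
  [0, 0, -0.4],
  [0, 0, -0.6],
  [0, 0, -0.6],
], gripper=[0.12, 0.12, 0.12, 0.12], twist=[0, 0, 0, 0], squeeze=20)

```text
t: 12.52
eef_pos: [0.5776, -0.0064, 0.1843]
tool_rot: [-0.0, 0.999, 0.053, 0.0]
contact_force: [0.2, -0.8, -6.3]
gripper_width: 0.155
```

```bash
python3 - <<'E'
from h import *
ft(2); snap('side','s11.png')
pts(['tail','front_grip','back_grip','front_left','front_right'],'side')
pts(['pan'],'side')
a=cv2.imread('pics/s11.png')[165:250,310:395]; cv2.imwrite('pics/s11c.png',cv2.resize(a,None,fx=7,fy=7,interpolation=cv2.INTER_CUBIC))
E
```

```text
F [ 0.3  -0.61 -5.36] T [ 0.34  0.04 -0.01] [ 0.5775 -0.0064  0.184 ] 0.15566605765848074
tail side [([0.5972, -0.2054, 0.063], 0.73), ([0.5512, 0.2716, 0.0736], 0.24)]
front_grip side [([0.5746, -0.0083, 0.1129], 0.57)]
back_grip side [([0.5997, -0.2079, 0.0968], 0.88)]
front_left side [([0.5238, -0.0123, 0.0869], 0.61)]
front_right side [([0.6334, 0.0028, 0.0844], 0.65), ([0.5878, -0.1063, 0.0693], 0.23)]
pan side [([0.5533, 0.1514, 0.0716], 0.81)]
```

View pics/s11c.png

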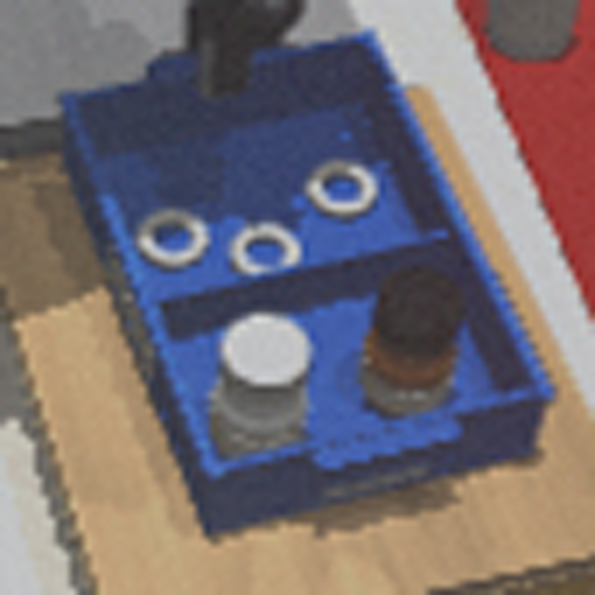

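Rear fixed on the wood, and the nose bottom (about 0.077) is clear of the pan top (about 0.071). Now I pull forward, easing sideways to centre on the pan and turning towards its yaw.

move_arm([
  [-0.07, -0.5, 0],
  [-0.14, -1.0, 0],
  [-0.21, -1.5, 0],
  [-0.28, -2.0, 0],
  [-0.35, -2.5, 0],
], gripper=[0.12, 0.12, 0.12, 0.12, 0.12], twist=[0, 0, 0, 0.004, 0.008], squeeze=20)

```text
t: 13.38
eef_pos: [0.5713, 0.019, 0.184]
tool_rot: [-0.0, 0.999, 0.049, 0.0]
contact_force: [1.0, -1.0, -5.9]
gripper_width: 0.155
```

```bash
python3 - <<'E'
from h import *
ft(2); snap('side','s12.png'); snap('wrist','w12.png')
pts(['tail','front_grip','back_grip','front_left','front_right'],'side')
a=cv2.imread('pics/s12.png')[140:250,290:400]; cv2.imwrite('pics/s12c.png',cv2.resize(a,None,fx=5,fy=5,interpolation=cv2.INTER_CUBIC))
E
```

```text
F [-0.09  1.71 -5.81] T [0.62 0.08 0.  ] [0.5711 0.02   0.184 ] 0.1575498281998693
tail side [([0.5877, -0.1819, 0.0663], 0.66)]
front_grip side [([0.5675, 0.021, 0.1165], 0.94)]
back_grip side [([0.5898, -0.1837, 0.0967], 0.59)]
front_left side [([0.5215, 0.0141, 0.083], 0.89)]
front_right side [([0.6253, 0.0291, 0.0873], 0.58), ([0.5565, 0.1491, 0.0003], 0.28)]
```

View pics/s12c.png

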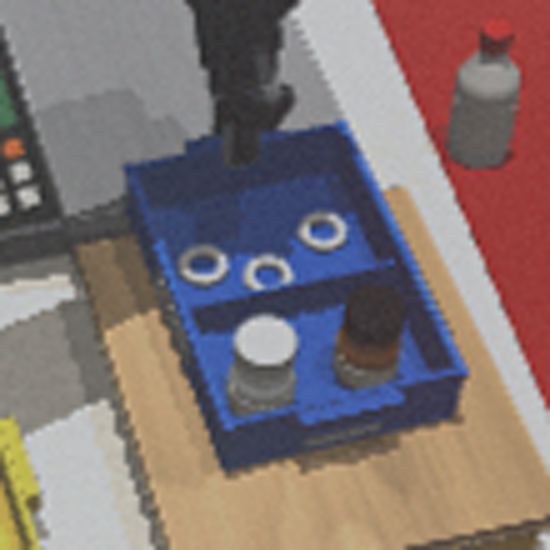

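View pics/w12.png

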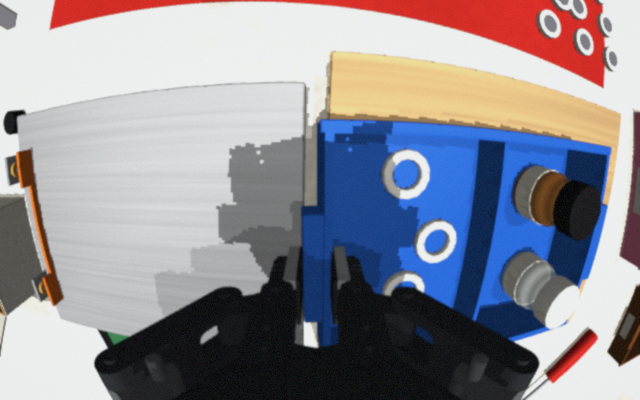

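move_arm([
  [-0.06, -0.4, 0],
  [-0.12, -0.8, 0],
  [-0.18, -1.2, 0],
  [-0.24, -1.6, 0],
  [-0.3, -2.0, 0],
], gripper=[0.12, 0.12, 0.12, 0.12, 0.12], twist=[0, 0, 0.003, 0.006, 0.008])

```text
t: 14.25
eef_pos: [0.5663, 0.0381, 0.1839]
tool_rot: [0.0, 0.999, 0.045, -0.0]
contact_force: [0.3, -1.4, -6.1]
gripper_width: 0.157
```

```bash
python3 - <<'E'
from h import *
ft(2); snap('side','s13.png'); snap('wrist','w13.png')
pts(['tail','front_grip','back_grip','front_left','front_right'],'side')
a=cv2.imread('pics/s13.png')[140:250,290:400]; cv2.imwrite('pics/s13c.png',cv2.resize(a,None,fx=5,fy=5,interpolation=cv2.INTER_CUBIC))
E
```

```text
F [-0.52  0.94 -4.97] T [0.62 0.06 0.01] [0.5662 0.0391 0.184 ] 0.15520149713314688
tail side [([0.583, -0.1606, 0.0642], 0.85)]
front_grip side [([0.564, 0.0395, 0.1135], 0.82)]
back_grip side [([0.5841, -0.1625, 0.0977], 0.93)]
front_left side [([0.5167, 0.0335, 0.0847], 0.62)]
front_right side []
```

View pics/s13c.png

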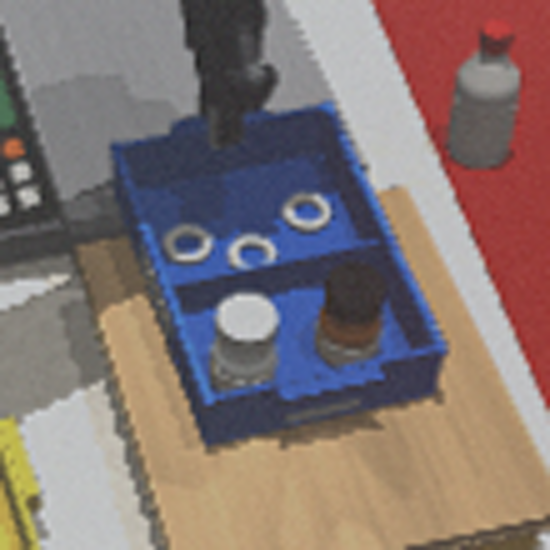

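View pics/w13.png

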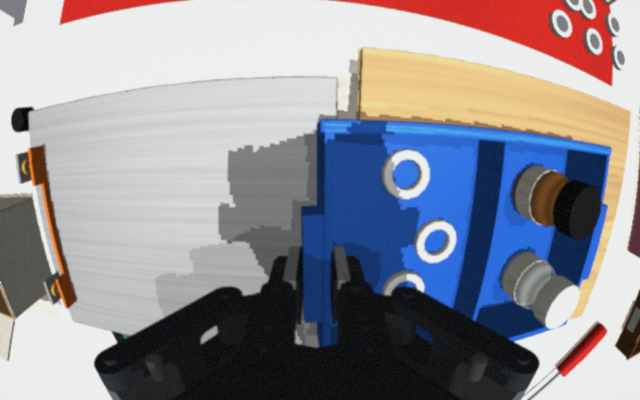

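The leading end is over the pan edge (tray wall at col 318, pan edge at 338) and didn't catch. A little further, then I lower the nose until it bears.

move_arm([
  [-0.07, -0.5, 0],
  [-0.14, -1.0, 0],
  [-0.21, -1.5, 0],
  [-0.28, -2.0, 0],
  [-0.33, -2.4, 0],
], gripper=[0.12, 0.12, 0.12, 0.12, 0.12], twist=[0, 0, 0.003, 0.006, 0.008])

```text
t: 15.12
eef_pos: [0.5608, 0.0621, 0.1839]
tool_rot: [-0.0, 0.999, 0.041, -0.0]
contact_force: [0.5, -0.7, -4.8]
gripper_width: 0.158
```

move_arm([
  [0, 0, 0.15],
  [0, 0, 0.3],
  [0, 0, 0.45],
  [0, 0, 0.45],
], gripper=[0.12, 0.12, 0.12, 0.12], twist=[0, 0, 0, 0])

```text
t: 15.45
eef_pos: [0.5612, 0.0623, 0.1797]
tool_rot: [-0.001, 0.999, 0.041, 0.0]
contact_force: [-2.0, 4.2, 1.2]
gripper_width: 0.156
```

```bash
python3 - <<'E'
from h import *
ft(3); snap('side','s14.png')
pts(['tail','front_grip','back_grip','front_left','front_right'],'side')
E
```

```text
F [-0.87  3.92 -0.19] T [ 1.25  0.31 -0.  ] [0.5613 0.0621 0.1799] 0.15560247160335436
tail side [([0.5744, -0.1408, 0.0633], 0.72)]
front_grip side [([0.5587, 0.0616, 0.1059], 0.8)]
back_grip side [([0.578, -0.1388, 0.0956], 0.59)]
front_left side [([0.5096, 0.0575, 0.0813], 0.62)]
front_right side [([0.616, 0.0693, 0.0817], 0.71)]
```

The wrist reads Fz≈0, so the nose bears on the pan while the tail (z 0.063) is still on the riser. The grip is centred (pan x ≈ 0). I slide on, following the ramp height as the tray tilts over the edge.

move_arm([
  [0, -0.4, -0.05],
  [0, -0.8, -0.1],
  [0, -1.2, -0.14],
  [0, -1.6, -0.18],
  [0.01, -2.0, -0.22],
], gripper=[0.12, 0.12, 0.12, 0.12, 0.12], twist=[0, 0, 0.003, 0.006, 0.007])

```text
t: 16.32
eef_pos: [0.5593, 0.0808, 0.1814]
tool_rot: [0.0, 0.999, 0.037, -0.0]
contact_force: [-0.2, -3.0, -3.4]
gripper_width: 0.157
```

move_arm([
  [0, -0.4, -0.04],
  [0, -0.8, -0.08],
  [0, -1.2, -0.12],
  [0, -1.6, -0.17],
  [0, -2.0, -0.22],
], gripper=[0.12, 0.12, 0.12, 0.12, 0.12], twist=[0, 0, 0, 0, 0])

```text
t: 16.73
eef_pos: [0.5578, 0.1019, 0.1837]
tool_rot: [-0.0, 0.999, 0.038, -0.0]
contact_force: [-0.1, -2.2, -3.3]
gripper_width: 0.157
```

```bash
python3 - <<'E'
from h import *
ft(3); snap('side','s15.png'); snap('wrist','w15.png')
pts(['tail','front_grip','back_grip','front_left','front_right'],'side')
a=cv2.imread('pics/s15.png')[130:250,280:400]; cv2.imwrite('pics/s15c.png',cv2.resize(a,None,fx=5,fy=5,interpolation=cv2.INTER_CUBIC))
E
```

```text
F [-0.27  0.43 -3.12] T [ 0.52  0.18 -0.05] [0.5578 0.1029 0.1839] 0.1568812283487163
tail side [([0.5725, -0.1, 0.0628], 0.86)]
front_grip side [([0.5545, 0.1011, 0.1104], 0.57)]
back_grip side [([0.5728, -0.1039, 0.0991], 0.62)]
front_left side [([0.5071, 0.0978, 0.0836], 0.79)]
front_right side [([0.612, 0.109, 0.0858], 0.71)]
```

View pics/s15c.png

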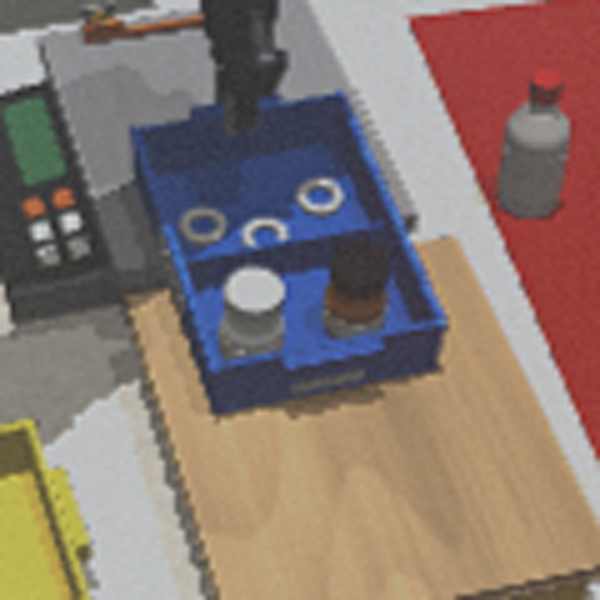

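move_arm([
  [0, -0.5, -0.06],
  [0, -1.0, -0.13],
  [0, -1.5, -0.2],
  [0, -2.0, -0.28],
  [0, -2.5, -0.36],
], gripper=[0.12, 0.12, 0.12, 0.12, 0.12], twist=[0, 0, 0, 0, 0])

```text
t: 17.65
eef_pos: [0.556, 0.1263, 0.1873]
tool_rot: [0.0, 0.999, 0.037, -0.0]
contact_force: [1.0, -1.5, -4.2]
gripper_width: 0.152
```

```bash
python3 - <<'E'
from h import *
ft(3)
pts(['tail','front_grip','back_grip','front_left','front_right'],'side')
E
```

```text
F [-0.32  1.33 -3.49] T [ 0.62  0.2  -0.07] [0.556  0.1277 0.1877] 0.158478952964218
tail side [([0.5717, -0.0708, 0.063], 0.81)]
front_grip side [([0.5538, 0.1291, 0.1172], 0.58)]
back_grip side [([0.5744, -0.0777, 0.0973], 0.82)]
front_left side [([0.5067, 0.1257, 0.0898], 0.64), ([0.5709, -0.0744, 0.0977], 0.53)]
front_right side [([0.6122, 0.1366, 0.0874], 0.6)]
```

move_arm([
  [0, -0.4, -0.07],
  [0, -0.8, -0.13],
  [0, -1.2, -0.19],
  [0, -1.6, -0.24],
  [0, -2.0, -0.28],
], gripper=[0.12, 0.12, 0.12, 0.12, 0.12], twist=[0, 0, 0, 0, 0])

```text
t: 18.47
eef_pos: [0.5545, 0.1462, 0.1901]
tool_rot: [0.0, 0.999, 0.037, -0.0]
contact_force: [-0.4, -1.4, -5.5]
gripper_width: 0.158
```

```bash
python3 - <<'E'
from h import *
ft(3); snap('side','s17.png'); snap('wrist','w17.png')
pts(['tail','front_grip','back_grip','front_left','front_right'],'side')
a=cv2.imread('pics/s17.png')[110:230,270:390]; cv2.imwrite('pics/s17c.png',cv2.resize(a,None,fx=5,fy=5,interpolation=cv2.INTER_CUBIC))
E
```

```text
F [-0.42  1.17 -4.  ] T [ 0.64  0.14 -0.01] [0.5545 0.1473 0.1903] 0.1553905622465256
tail side [([0.5658, -0.0512, 0.0653], 0.57)]
front_grip side [([0.5529, 0.1495, 0.1206], 0.79)]
back_grip side [([0.5713, -0.0571, 0.0985], 0.83)]
front_left side [([0.5021, 0.1451, 0.0922], 0.93)]
front_right side [([0.6101, 0.1562, 0.0918], 0.68)]
```

View pics/s17c.png

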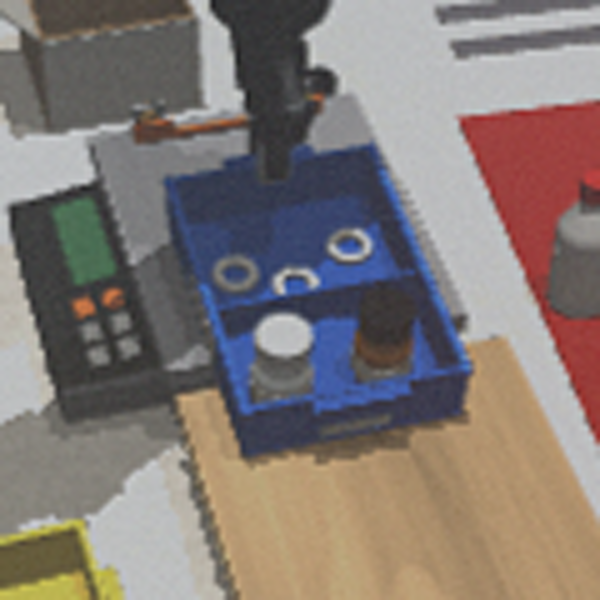

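View pics/w17.png

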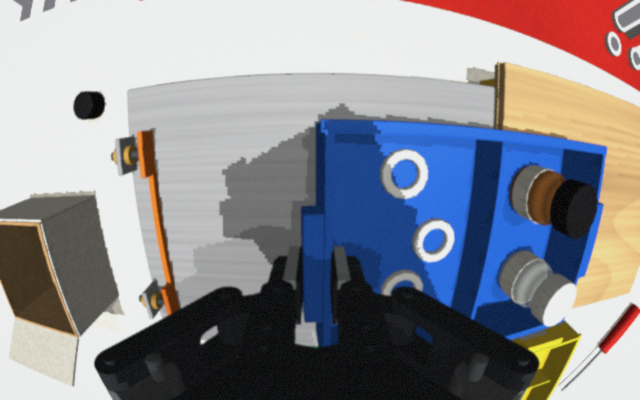

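move_arm([
  [0, -0.4, -0.03],
  [0, -0.8, -0.04],
  [0, -1.2, -0.04],
  [0, -1.2, 0.1],
  [0, -1.2, 0.2],
], gripper=[0.12, 0.12, 0.12, 0.12, 0.12], twist=[0, 0, 0, 0, 0])

```text
t: 19.38
eef_pos: [0.5537, 0.1593, 0.1884]
tool_rot: [-0.001, 0.999, 0.038, 0.0]
contact_force: [-0.9, 2.2, -2.4]
gripper_width: 0.156
```

```bash
python3 - <<'E'
from h import *
ft(3)
pts(['tail','front_grip','back_grip','front_left','front_right'],'side')
E
```

```text
F [-0.33  2.37 -2.19] T [ 0.92  0.16 -0.06] [0.5538 0.1591 0.1885] 0.15384820994157875
tail side [([0.5652, -0.0407, 0.0681], 0.64)]
front_grip side [([0.5512, 0.1603, 0.1173], 0.94)]
back_grip side []
front_left side [([0.5028, 0.1546, 0.0881], 0.89), ([0.5689, -0.0444, 0.1019], 0.41)]
front_right side [([0.6067, 0.168, 0.0931], 0.62)]
```

The COM is about past the edge. Lowering the nose gently onto the pan, about 12 mm.

move_arm([
  [0, -0.1, 0.12],
  [0, -0.2, 0.24],
  [0, -0.3, 0.36],
  [0, -0.4, 0.48],
  [0, -0.5, 0.6],
], gripper=[0.12, 0.12, 0.12, 0.12, 0.12], twist=[0, 0, 0, 0, 0])

```text
t: 20.2
eef_pos: [0.5535, 0.1612, 0.1818]
tool_rot: [0.001, 0.999, 0.037, -0.0]
contact_force: [1.7, -3.4, -1.9]
gripper_width: 0.158
```

```bash
python3 - <<'E'
from h import *
ft(2)
pts(['tail','front_grip','back_grip','front_left','front_right'],'side')
E
```

```text
F [ 0.5  -3.68 -1.68] T [-0.95 -0.11  0.02] [0.5533 0.1618 0.1818] 0.15661325641828241
tail side [([0.5652, -0.0427, 0.0707], 0.67)]
front_grip side [([0.5547, 0.1631, 0.1107], 0.8), ([0.5505, 0.2702, 0.0704], 0.15)]
back_grip side [([0.5684, -0.042, 0.1048], 0.75)]
front_left side [([0.505, 0.1545, 0.0821], 0.91)]
front_right side [([0.6079, 0.1662, 0.0808], 0.68)]
```

move_arm([
  [0, -0.2, 0.1],
  [0, -0.4, 0.2],
  [0, -0.6, 0.3],
  [0, -0.8, 0.4],
  [0, -0.8, 0.4],
], gripper=[0.12, 0.12, 0.12, 0.12, 0.12], twist=[0, 0, 0, 0, 0])

```text
t: 20.97
eef_pos: [0.5526, 0.1718, 0.1781]
tool_rot: [-0.0, 0.999, 0.038, -0.0]
contact_force: [0.5, -3.0, -0.8]
gripper_width: 0.159
```

```bash
python3 - <<'E'
from h import *
ft(2); snap('side','s19.png'); snap('wrist','w19.png')
pts(['tail','front_grip','back_grip','front_left','front_right'],'side')
a=cv2.imread('pics/s19.png')[110:230,270:390]; cv2.imwrite('pics/s19c.png',cv2.resize(a,None,fx=5,fy=5,interpolation=cv2.INTER_CUBIC))
E
```

```text
F [-0.5  -2.8   0.09] T [-0.75  0.06  0.04] [0.5526 0.1717 0.1783] 0.15936299462187886
tail side [([0.5643, -0.0306, 0.0713], 0.85)]
front_grip side [([0.553, 0.1736, 0.1047], 0.7), ([0.5499, 0.2724, 0.0719], 0.57)]
back_grip side [([0.5655, -0.0341, 0.1087], 0.64)]
front_left side [([0.5039, 0.1629, 0.0768], 0.78)]
front_right side [([0.607, 0.1783, 0.0795], 0.85)]
```

View pics/s19c.png

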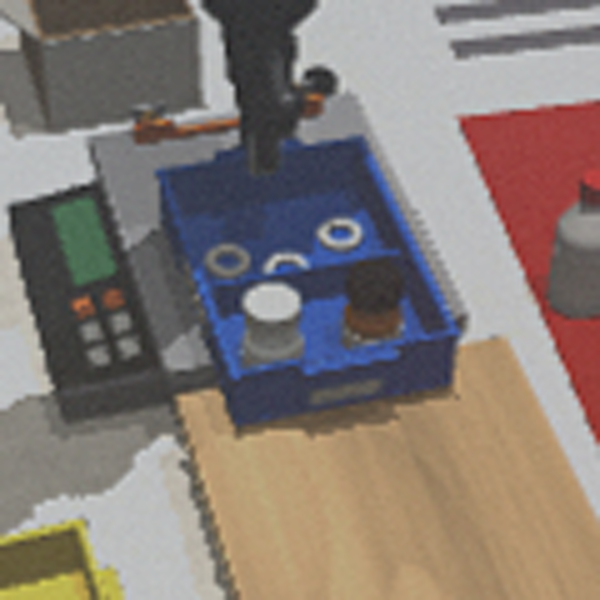

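View pics/w19.png

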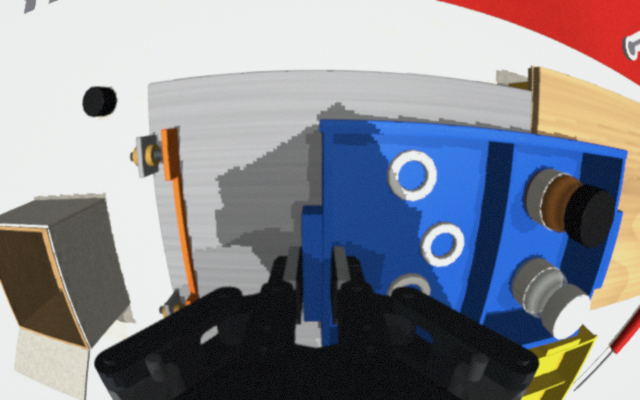

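The tray lies flat on the pan (front bottom about 0.069, tail about 0.071), with both jars upright and no load on the wrist. About 83–93 mm to go, so I slide steadily first, then creep.

move_arm([
  [0, -0.5, 0],
  [0, -1.0, 0],
  [0, -1.5, 0],
  [0, -2.0, 0],
  [0, -2.5, 0],
], gripper=[0.12, 0.12, 0.12, 0.12, 0.12], twist=[0, 0, 0, 0, 0])

```text
t: 21.83
eef_pos: [0.5508, 0.1964, 0.1781]
tool_rot: [0.0, 0.999, 0.037, -0.0]
contact_force: [0.1, -3.6, -1.1]
gripper_width: 0.158
```

move_arm([
  [0, -0.5, 0],
  [0, -1.0, 0],
  [0, -1.5, 0],
  [0, -2.0, 0],
  [0, -2.5, 0],
], gripper=[0.12, 0.12, 0.12, 0.12, 0.12], twist=[0, 0, 0, 0, 0])

```text
t: 22.25
eef_pos: [0.5489, 0.2215, 0.1781]
tool_rot: [-0.0, 0.999, 0.037, -0.0]
contact_force: [0.3, -3.7, -2.1]
gripper_width: 0.157
```

```bash
python3 - <<'E'
from h import *
ft(2); snap('side','s20.png'); snap('wrist','w20.png')
pts(['tail','front_grip','back_grip','front_left','front_right','stop'],'side')
pts(['back_grip','front_grip'],'wrist')
a=cv2.imread('pics/s20.png')[100:220,260:380]; cv2.imwrite('pics/s20c.png',cv2.resize(a,None,fx=5,fy=5,interpolation=cv2.INTER_CUBIC))
E
```

```text
F [-0.04 -0.47 -1.56] T [-0.33  0.04 -0.  ] [0.5487 0.2228 0.1783] 0.1573527286613586
tail side [([0.563, 0.0181, 0.0727], 0.56)]
front_grip side [([0.5459, 0.2221, 0.1078], 0.86)]
back_grip side [([0.5643, 0.0174, 0.1112], 0.84)]
front_left side [([0.498, 0.2156, 0.0801], 0.58)]
front_right side [([0.6049, 0.2271, 0.0789], 0.84)]
stop side [([0.5507, 0.2707, 0.0724], 0.58)]
back_grip wrist [([0.5632, 0.0169, 0.1034], 0.76)]
front_grip wrist [([0.5492, 0.2199, 0.1092], 0.71)]
```

View pics/s20c.png

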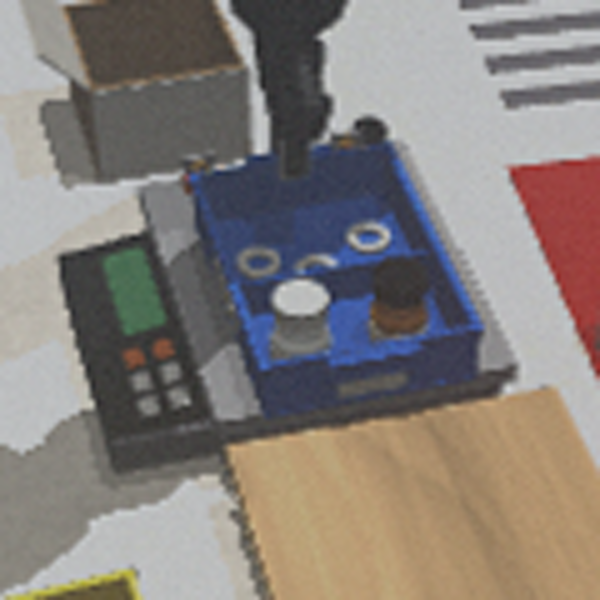

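View pics/w20.png

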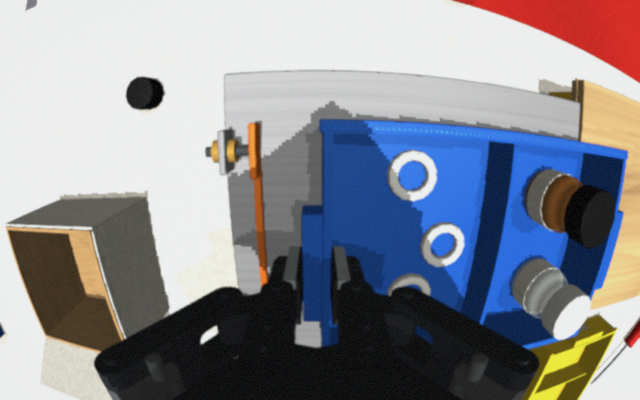

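move_arm([
  [0, -0.5, 0],
  [0, -1.0, 0],
  [0, -1.5, 0],
  [0, -2.0, 0],
  [0, -2.4, 0],
], gripper=[0.12, 0.12, 0.12, 0.12, 0.12], twist=[0, 0, 0, 0, 0])

```text
t: 23.27
eef_pos: [0.5474, 0.244, 0.1779]
tool_rot: [0.001, 0.999, 0.037, -0.0]
contact_force: [-0.5, -4.8, -1.2]
gripper_width: 0.153
```

```bash
python3 - <<'E'
from h import *
ft(2); c=snap('wrist','w21.png')
pts(['back_grip','front_grip'],'wrist')
pts(['back_grip','front_left','front_right'],'side')
ortho(c,0.088,0.45,0.66,0.03,0.33,2400,'o21.png')
E
```

```text
F [ 0.6  -1.56 -1.39] T [-0.64 -0.06 -0.04] [0.547  0.2456 0.178 ] 0.15627650879301297
back_grip wrist [([0.5615, 0.0402, 0.105], 0.96)]
front_grip wrist [([0.5467, 0.246, 0.1062], 0.95)]
back_grip side [([0.5615, 0.0384, 0.1086], 0.76)]
front_left side [([0.4953, 0.2398, 0.0784], 0.66)]
front_right side [([0.6015, 0.2495, 0.0758], 0.71)]
```

View pics/o21.png

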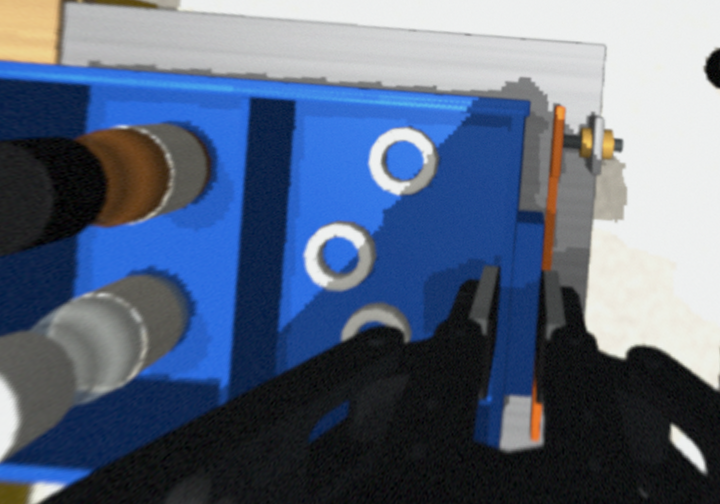

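The tray and pan edges are parallel (both 4.3°), and the bar is about 12 mm ahead (bar face col 556, wall col 528, at 2.4 px/mm). Creeping from here.

move_arm([
  [0, -0.16, 0],
  [0, -0.32, 0],
  [0, -0.48, 0],
  [0, -0.64, 0],
  [0, -0.8, 0],
], gripper=[0.12, 0.12, 0.12, 0.12, 0.12], twist=[0, 0, 0, 0, 0])

```text
t: 24.08
eef_pos: [0.5467, 0.2525, 0.1781]
tool_rot: [0.0, 0.999, 0.037, -0.0]
contact_force: [-0.7, -3.3, -2.3]
gripper_width: 0.161
```

move_arm([
  [0, -0.08, 0],
  [0, -0.16, 0],
], gripper=[0.12, 0.12], twist=[0, 0])

```text
t: 24.25
eef_pos: [0.5465, 0.2545, 0.1781]
tool_rot: [0.0, 0.999, 0.037, -0.0]
contact_force: [-0.3, -4.0, -1.9]
gripper_width: 0.16
```

move_arm([
  [0, -0.08, 0],
  [0, -0.16, 0],
], gripper=[0.12, 0.12], twist=[0, 0])

```text
t: 24.42
eef_pos: [0.5464, 0.256, 0.1782]
tool_rot: [0.0, 0.999, 0.037, -0.0]
contact_force: [-0.8, -3.5, -1.7]
gripper_width: 0.155
```

move_arm([
  [0, -0.07, 0],
  [0, -0.14, 0],
], gripper=[0.12, 0.12], twist=[0, 0])

```text
t: 24.58
eef_pos: [0.5463, 0.2574, 0.1782]
tool_rot: [0.0, 0.999, 0.037, 0.0]
contact_force: [0.0, -3.1, -2.8]
gripper_width: 0.159
```

move_arm([
  [0, -0.07, 0],
  [0, -0.14, 0],
], gripper=[0.12, 0.12], twist=[0, 0])

```text
t: 24.75
eef_pos: [0.5463, 0.2578, 0.178]
tool_rot: [0.001, 0.999, 0.037, -0.0]
contact_force: [-0.1, -7.1, -1.4]
gripper_width: 0.157
```

```bash
python3 - <<'E'
from h import *
o=get_obs(); print(o['contact_force'],o['torque'],o['eef_pos'])
c=snap('wrist','w22.png')
ortho(c,0.088,0.45,0.66,0.03,0.33,2400,'o22.png')
E
```

```text
[-0.09210439 -7.08316716 -1.39240939] [-1.61435292 -0.04662771  0.05256538] [0.54627813 0.25777739 0.17802384]
```

View pics/o22.png

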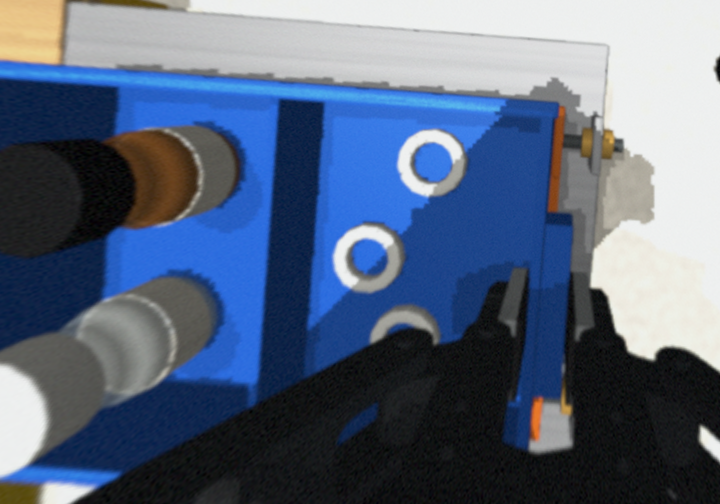

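Contact felt: Fy stepped from -3.3 to -7.1 N, the motion stalled, and yaw moment is only about 0.05 N·m, so both pads seem to share it. A small confirming creep.

move_arm([
  [0, -0.07, 0],
  [0, -0.07, 0],
], gripper=[0.12, 0.12], twist=[0, 0])

```text
t: 24.97
eef_pos: [0.5463, 0.2579, 0.178]
tool_rot: [0.001, 0.999, 0.037, -0.0]
contact_force: [-0.3, -6.4, -0.6]
gripper_width: 0.158
```

```bash
python3 - <<'E'
from h import *
ft(3); snap('side','s23.png'); snap('top','t23.png')
pts(['tail','back_grip','front_left','front_right','front_grip'],'side')
a=cv2.imread('pics/s23.png')[100:220,260:380]; cv2.imwrite('pics/s23c.png',cv2.resize(a,None,fx=5,fy=5,interpolation=cv2.INTER_CUBIC))
E
```

```text
F [-0.08 -7.15 -0.98] T [-1.63  0.    0.05] [0.5463 0.2579 0.178 ] 0.1561799154927654
tail side [([0.5601, 0.0544, 0.0744], 0.94)]
back_grip side [([0.5636, 0.0537, 0.1084], 0.68)]
front_left side [([0.4953, 0.2519, 0.0785], 0.84), ([0.5473, 0.2593, 0.1061], 0.72)]
front_right side [([0.5988, 0.2616, 0.0793], 0.57)]
front_grip side [([0.545, 0.2581, 0.1073], 0.82), ([0.4959, 0.2503, 0.079], 0.6)]
```

View pics/s23c.png

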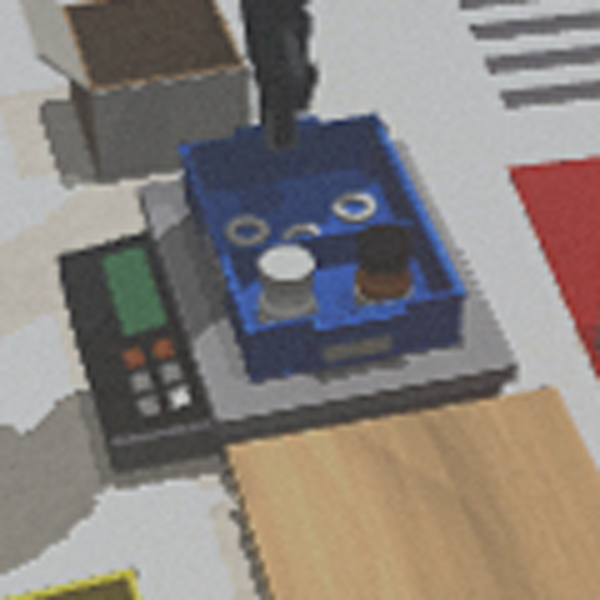

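The motion is stopped against the bar at about 7 N including drag. Before releasing I ease down slightly, so the nose can't drop when the fingers open.

move_arm([
  [0, 0, 0.1],
  [0, 0, 0.2],
  [0, 0, 0.2],
], gripper=[0.12, 0.12, 0.12], twist=[0, 0, 0])

```text
t: 25.72
eef_pos: [0.5463, 0.2579, 0.1768]
tool_rot: [0.001, 0.999, 0.037, -0.0]
contact_force: [-2.6, -9.1, 6.9]
gripper_width: 0.159
```

```bash
python3 - <<'E'
from h import *
ft(2)
E
```

```text
F [-2.84 -7.92  6.04] T [-2.    0.53  0.07] [0.5463 0.2579 0.1769] 0.15744375764184132
```

move_arm([
  [0, 0, -0.1],
  [0, 0, -0.1],
  [0, 0, -0.1],
  [0, 0, -0.1],
  [0, 0, -0.1],
], gripper=[0.12, 0.15, 0.17, 0.2, 0.24], twist=[0, 0, 0, 0, 0])

```text
t: 26.23
eef_pos: [0.5464, 0.2605, 0.1778]
tool_rot: [-0.001, 0.999, 0.037, 0.001]
contact_force: [0.4, 0.1, -0.2]
gripper_width: 0.242
```

```bash
python3 - <<'E'
from h import *
ft(2); c=snap('wrist','w24.png')
pts(['tail','back_grip','front_left','front_right','front_grip'],'side')
ortho(c,0.088,0.45,0.66,0.03,0.33,2400,'o24.png')
E
```

```text
F [ 0.07 -1.32  0.69] T [-0.21 -0.06 -0.02] [0.5464 0.2608 0.1778] 0.24040479220828256
tail side [([0.5604, 0.0529, 0.0717], 0.78), ([0.5466, 0.2572, 0.105], 0.74)]
back_grip side [([0.5644, 0.0511, 0.108], 0.6)]
front_left side [([0.4948, 0.25, 0.0798], 0.93)]
front_right side [([0.6033, 0.2632, 0.0798], 0.59)]
front_grip side [([0.5428, 0.2561, 0.1048], 0.95)]
```

View pics/o24.png

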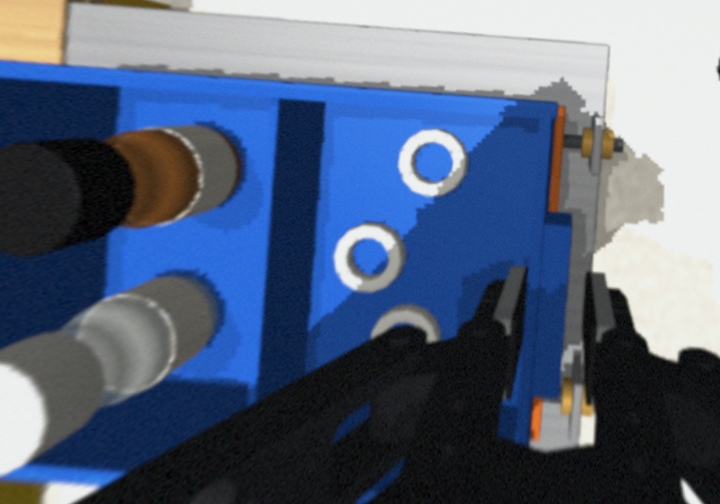

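move_arm([
  [0, 0.1, 0],
  [0, 0.1, 0],
  [0, 0.1, -2],
  [0, 0.1, -5],
  [0, 0.1, -9],
], gripper=[0.32, 0.38, 0.38, 0.38, 0.38], twist=[0, 0, 0, 0, 0])

```text
t: 27.05
eef_pos: [0.5449, 0.2575, 0.2656]
tool_rot: [0.001, 0.999, 0.037, -0.003]
contact_force: [0.8, 0.0, 0.1]
gripper_width: 0.379
```

```bash
python3 - <<'E'
from h import *
print(shift([0.54,0.13,0.30]))
o=get_obs(); print(o['eef_pos'])
E
```

```text
[-1.45751991 12.68540291 -3.40891001]
[0.54485899 0.25750354 0.26556621]
```

move_arm([
  [-1, 1, -1.5],
  [-3, 4, -3.4],
  [-5, 6, -3.4],
  [-6, 7, -3.4],
  [-6, 7, -3.4],
], gripper=[0.3, 0.2, 0.1, 0.0, 0.0], twist=[0, 0, 0, 0, 0])

```text
t: 27.47
eef_pos: [0.4902, 0.1812, 0.3015]
tool_rot: [0.001, 0.999, 0.036, -0.0]
contact_force: [-0.4, 0.9, -0.0]
gripper_width: -0.002
```

```bash
python3 - <<'E'
from h import *
ft(2); c=snap('wrist','w25.png')
ortho(c,0.088,0.44,0.66,0.03,0.33,2600,'o25.png')
snap('top','t25.png'); snap('side','s25.png')
E
```

```text
F [-0.1  -0.02  0.22] T [0.03 0.02 0.  ] [0.4918 0.1841 0.3016] -0.00011862941658938424
```

View pics/o25.png

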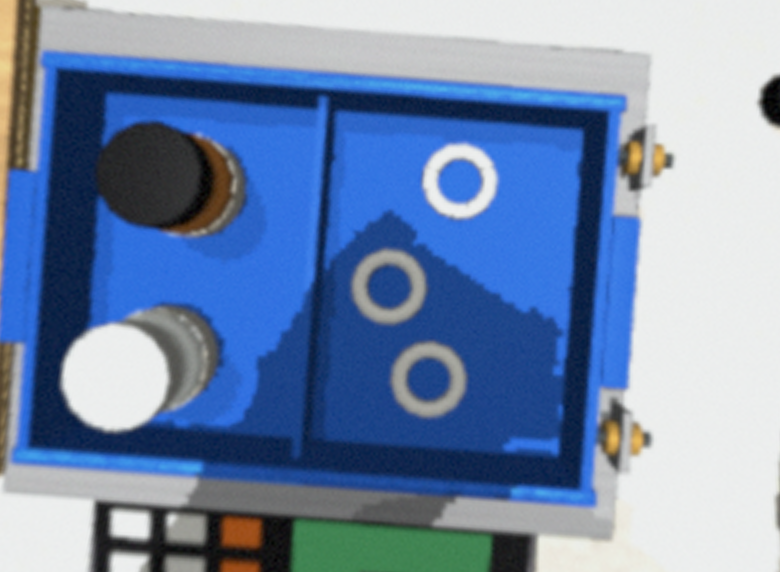

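View pics/w25.png

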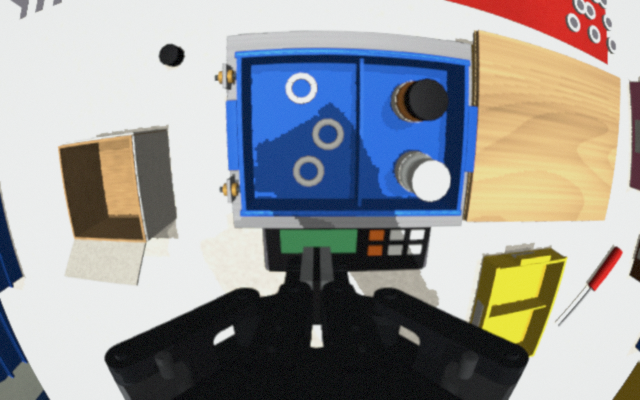

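The last view shows the tray wholly on the pan and against the stop. Its front rim runs 4.2°, the pan edge 4.1–4.4°, so it is square. Both jars stand and the rings are flat. The carton (115,195), cap (171,54) and driver (590,285) look undisturbed, and the arm is clear. Handing in.

```bash
python3 - <<'E'
from h import *
o=get_obs(); print(o['t'],o['joint_vel'],o['contact_force'])
hand_in()
E
```

```text
27.7167 [-0.00120712  0.00489139  0.00350878 -0.00017243  0.00027597  0.00199904
  0.00045978] [ 0.75083657 -0.88055287  0.33921559]
the job is handed in; nothing more can be done
```

The blue tray is on the steel pan, square against the orange stop bar, and I handed the job in at about 28 s. One thing went against the instructions early on: the tail rose off the riser during my first two lift attempts.

**What I did:** I pinched the front grip, raised the nose over the step and lowered it to bear on the pan with the tail still on the riser. I then slid the tray on, letting the nose down gently once the weight had passed the edge. I crept forward until the push rose from about 3 N to 7 N and the tray stopped. Then I released it and backed the arm away.

**Last checks:**
- **Square:** the tray measures about 4.2° and the pan 4.1–4.4°, which agrees within measuring error.
- **Wholly on the pan:** the tray's outline lies inside the pan in the final rectified view.
- **Load:** both jars are standing and the rings lie flat.
- **Surroundings:** the carton, cap and driver look undisturbed in the last wrist picture. I did not recheck the glue bottle.
- **Arm:** clear of everything, with no contact force beyond sensor noise.

**What went wrong or is uncertain:**
- **Lifted tail:** the first pinch, at up to 35 N and then 20 N, held the tray too rigidly. The tail rose several mm on the first lift and a few mm on the second, with the gripper carrying nearly the whole weight over the riser. I set it down gently both times, then re-gripped higher at 20 N, and from there the tail stayed down.
- **Contact with the stop:** I felt the tray bear on the bar before letting go, but did not test it again afterwards.

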